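Put the slats back into the bottle draining rack and latch it

ROBOT

A 7-joint arm with a two-finger parallel gripper is mounted at the origin on the work surface. World frame = base frame: x ahead of the robot, y to its left, z up, the work surface at z = 0. Lengths are in m, angles in rad, forces in N, time in s.
With the tool pointing down it reaches from about 0.35 to 0.9 m from the base axis. Payload 7.2 kg.
Tool frame: the origin (TCP) lies at the very end of the fingers, on their centre line; the grasp point (between the pads) lies 19 mm behind it; z points along the fingers, y is the line along which they close (so a half turn about z gives the same grasp; the last joint's range is limited). The gripper opens to 85 mm and grips with 20 to 120 N. Pads are 22 mm wide; open, the fingers measure 114 mm over their backs; the gripper's body (76 mm by 85 mm) begins 54 mm behind the grasp point. The pads swing forward as they close: fully open they stand 13 mm farther back than shut.
Start: joints at [1.201, 0.411, -0.013, 1.596, 0.006, 1.134, -0.082], TCP at [0.186, -0.597, 0.202] pointing down, gripper open.
Joint ranges: [-2.95, 2.95], [-0.29, 1.99], [-1.47, 1.44], [0.14, 2.54], [-1.03, 4.17], [0.13, 1.85], [-2.86, 2.86]. Speed limits (rad/s): [2.39, 2.39, 3.01, 3.01, 3.14, 3.14, 3.14].

INTERFACE

Orientations are given as a 3x3 rotation matrix whose columns are the frame's x, y, z axes.
In Python, from plant import sensors, capture, ticket, nets gives the robot as it stands.
- The arm moves only by the shell command python3 -m creep 'ROWS'. ROWS is JSON, a list that holds one entry, the list of rows, each a list of 5 numbers: the gripper command: -1 is fully open, 1 is shut, values between are in proportion, then the shift along the tool's x, y, z normalised to -1 to 1, where 1 is 300 mm, then the turn about the tool's z normalised to -1 to 1, where 1 is 90 degrees. In form: [[[grip, tx, ty, tz, roll], ...]]. A call has 1 to 12 rows; each row is the pose to reach, as a shift and turn from the pose commanded when the call began, along the tool's axes at that moment; what a row does not reach only later rows make up. A row lasts 1/12 s, in which the tool goes at most 41.7 mm and 7.16 degrees, less where a joint would pass 70% of its speed; a pose out of reach is approached as far as the arm can. A call with a number of a shift or a turn outside -1 to 1 is refused whole. A call with a gripper value outside its range is refused whole. The fingers move at their own pace and stop on an object; the grip force is fixed at half the most. Time passes only in rows, so rows that repeat a pose let the fingers close. It gives the time, the measured TCP pose, the force, the opening and the grip force at its end, in the units of the state.
- sensors.observe(): the state, without advancing time (a new reading comes with each control period).
- capture(name): name is "scene" or "top" or "wrist"; returns a dict with "image" (400x640x3 uint8, red, green, blue), "fx", "fy", "cx", "cy" (pixels), "world_to_cam" (4x4, takes a point from world to camera coordinates). Camera axes: x right, y down, z forward; pixel columns grow to the right and rows downward; lengths in m; the calibration is good to about 2 mm. A picture is of the moment at which its call begins. There is no depth.
- ticket.sign_off(): hands the job in; it is judged then, once.
Trained networks look in a picture, given as the dict that the camera call returned (one of the last four; its "shot" number tells which), for a name from the list of things; names that differ only in an ending like _2 or _b are one class to them, and where a whole thing is asked for, a point or a joint stands for the part that bears it (a point fixed in the world has none). Each returns a list of dicts, best first, with "score" (0 to 1); they miss things now and then, are a little off and sometimes report something else, mostly with a low value. They report only what shows in the picture. A call takes as long as a camera call. They do not tell look-alikes from the thing itself.
- nets.spot_in(picture, label): "position" ([column, row] in pixels, amid what is visible of it).
- nets.mark_of(picture, label): "position" ([column, row] in pixels: a listed point, or the origin of a listed thing).
The state is a dict: "clock": time; "qpos": joint angles; "qvel": joint speeds; "joint_efforts": joint torques, N m; "position": TCP position; "eef_rot": TCP orientation; "wrist_force": force on the tool from outside, world axes, zero at the start; "moment": the same for the moment, N m; "opening": finger opening in m; "grasp_force": force on a finger pad.
Only numpy, scipy, OpenCV 4.12 (cv2) and the standard library are available. Lean on these libraries where they do the work, as an engineer would, in place of code of your own. Each camera call takes 0.05 s, during which the arm holds its last target. There are 200 camera calls.

TASK

The three or four beech slats standing on end on the boards belong in the bottle draining rack. Swing the rack's latch open; pinch a standing slat at mid-length, on its two rivet heads, and press its lower end on the worktop so that it pivots level in the fingers, then bring it in at the open end of the two side rails, under their lips, and slide it along: the first right up to the stops, the others behind it, well inside. When all lie in the rails turn the latch back across the mouth to its stop; leave the bottle, can, opener and jar where they are.

Things in the scene. Friction and masses are not known exactly. Their poses are not given: they have to be found in the camera images.
- slat1_mid (a point): Centre of a beech slat, a square bar 22 x 22 x 120 mm, about 0.09 kg. Its z axis runs along its length. At mid-length a flat steel rivet head 12 mm across stands 2.5 mm proud of each of the two faces that look to its +y and -y (27 mm over both); pinched on these it turns most easily. At the start it stands on end on the worktop (this point 60 mm up). None if it is absent in this run.
- slat2_mid (a point): Centre of a beech slat, a square bar 22 x 22 x 120 mm, about 0.09 kg. Its z axis runs along its length. At mid-length a flat steel rivet head 12 mm across stands 2.5 mm proud of each of the two faces that look to its +y and -y (27 mm over both); pinched on these it turns most easily. At the start it stands on end on the worktop (this point 60 mm up). None if it is absent in this run.
- slat3_mid (a point): Centre of a beech slat, a square bar 22 x 22 x 120 mm, about 0.09 kg. Its z axis runs along its length. At mid-length a flat steel rivet head 12 mm across stands 2.5 mm proud of each of the two faces that look to its +y and -y (27 mm over both); pinched on these it turns most easily. At the start it stands on end on the worktop (this point 60 mm up). None if it is absent in this run.
- slat4_mid (a point): Centre of a beech slat, a square bar 22 x 22 x 120 mm, about 0.09 kg. Its z axis runs along its length. At mid-length a flat steel rivet head 12 mm across stands 2.5 mm proud of each of the two faces that look to its +y and -y (27 mm over both); pinched on these it turns most easily. At the start it stands on end on the worktop (this point 60 mm up). None if it is absent in this run.
- rail_stop (a point): Point midway between the rack's two side rails, at their closed end (stops), level with the ledges that carry the slats, 90 mm above the worktop. Fixed. y runs along the rails to their open end at y = 220 mm, z up, x across. Each rail is a C: ledge and lip from 42 mm out to a side wall at x = +-66 mm, 32 mm clear height under the lip, whose top is at z = 38 mm. Open between the rails; a crossbeam below the stops reaches z = -30 mm.
- latch_grip (a point): Middle of the latch's black grip bar, on its upright axis (x 100, y 232 mm in the rail_stop frame). Bar 12 mm thick, 38 mm long along this point's y axis, 30 mm high (this point is its centre, 62 mm above the ledges). The steel arm points to this point's +y, reaches 66 mm from the axis, is 12 mm wide and lies 5 to 21 mm above ledge level.
- latch (a joint): Angle of the latch (rad): 0 (stop) is open, the arm pointing straight on outwards, clear of the rails' mouth; it grows anticlockwise seen from above to 1.5 (stop), closed, the arm lying across the mouth of the +x rail. Stiff (0.04 N m); stays where it is left.
- bottle: Empty green glass bottle, 62 mm across, 238 mm tall, standing loose; origin under its centre. Leave alone.
- can: Flattened aluminium can, 68 mm across and 18 mm high, loose; origin under its centre. Leave alone.
- opener: Stainless bottle opener, 120 mm long and 8 mm thick, lying loose; origin under it. Leave alone.
- jar: White ceramic jar 104 mm across, about 0.2 m tall with its half-open lid, fixed; origin under its centre. Leave alone.
Things that resemble listed ones, but are neither listed nor needed, are in the scene too. What is shaped like the part that bears slat1_mid but orange is not meant. What is shaped like the part that bears slat2_mid but red is not meant.

How it is judged:
On the way, in this order (a step that is already met when the one before it is completed fails the run):
1. a slat, pinched in the fingers with its end on the worktop, is pivoted over (((angle between slat1_mid's own z axis and vertical between 0.35 and 1.3 rad and contact force between slat1 and table above 0.3 N and contact force between the fingers and slat1 above 0.5 N) or (angle between slat2_mid's own z axis and vertical between 0.35 and 1.3 rad and contact force between slat2 and table above 0.3 N and contact force between the fingers and slat2 above 0.5 N) or (angle between slat3_mid's own z axis and vertical between 0.35 and 1.3 rad and contact force between slat3 and table above 0.3 N and contact force between the fingers and slat3 above 0.5 N) or (angle between slat4_mid's own z axis and vertical between 0.35 and 1.3 rad and contact force between slat4 and table above 0.3 N and contact force between the fingers and slat4 above 0.5 N))), for 0.1 s.
2. every slat present lies in the rails, one of them at the stops (x of slat1_mid in the frame of rail_stop between -0.012 and 0.012 m and y of slat1_mid in the frame of rail_stop between 0.004 and 0.19 m and z of slat1_mid in the frame of rail_stop between 0.004 and 0.018 m and angle between the z axis of each of slat1_mid, slat2_mid, slat3_mid, slat4_mid and the x axis of rail_stop, either way round below 0.2 rad and x of slat2_mid in the frame of rail_stop between -0.012 and 0.012 m and y of slat2_mid in the frame of rail_stop between 0.004 and 0.19 m and z of slat2_mid in the frame of rail_stop between 0.004 and 0.018 m and x of slat3_mid in the frame of rail_stop between -0.012 and 0.012 m and y of slat3_mid in the frame of rail_stop between 0.004 and 0.19 m and z of slat3_mid in the frame of rail_stop between 0.004 and 0.018 m and x of slat4_mid in the frame of rail_stop between -0.012 and 0.012 m and y of slat4_mid in the frame of rail_stop between 0.004 and 0.19 m and z of slat4_mid in the frame of rail_stop between 0.004 and 0.018 m and y of any of slat1_mid, slat2_mid, slat3_mid, slat4_mid in the frame of rail_stop below 0.025 m), for 0.2 s.
At the end, for the whole second after the job is handed in: Every slat present rests across both ledges under the lips, between 4 and 190 mm from the stops and square to the rails within 11 degrees, one of them within 14 mm of touching the stops, all at rest, and the latch is shut (above 1.38 rad) (all of step 2 and linear speed of each of slat1, slat2, slat3, slat4 below 0.02 m/s and value of joint latch above 1.38 rad).
It fails at once if the bottle is pushed away or upset (distance of bottle from where it was at the start of the episode above 0.06 m or angle between bottle's own z axis and vertical above 0.6 rad).
It fails at once if the can is pushed away or upset (distance of can from where it was at the start of the episode above 0.06 m).
It fails at once if the opener is pushed away or upset (distance of opener from where it was at the start of the episode above 0.06 m).
Of slat1, slat2, slat3, slat4 only 3 to 4 are there at a start; the rules pass over those that are not, and their reading is None.
At some moment in a run one of slat1, slat2, slat3, slat4 may be knocked a few centimetres aside while the robot is not near it.
Once in a run the grip may slacken for a moment while it holds something.
It also fails if it takes over 210 s, if anything falls off the work surface, if the arm or the gripper's body presses on something with over 40 N, if the wrist force passes 120 N, or if a joint passes its speed limit or range.

## Working session

There is one attempt and no reset: what is moved stays moved. The work goes in short steps, Python scripts to look and compute and a shell command to move; the robot and the scene stay as the last step left them, time stands still between calls to the robot, and variables do not carry over. Pictures are saved under pics/ and viewed, at most 14 in all, crops included, and the job is handed in when it is done.

```bash
mkdir -p pics; ls
cat > h.py <<'E'
import numpy as np, cv2
from plant import sensors, capture, ticket, nets
def save(n,p): cv2.imwrite(f'pics/{n}.png',p['image'][:,:,::-1])
def ray(p,uv):
    T=np.array(p['world_to_cam']);R=T[:3,:3];c=-R.T@T[:3,3]
    d=R.T@np.array([(uv[0]-p['cx'])/p['fx'],(uv[1]-p['cy'])/p['fy'],1]);return c,d
def atz(p,uv,z):
    c,d=ray(p,uv);return c+d*(z-c[2])/d[2]
def proj(p,X):
    T=np.array(p['world_to_cam']);q=T[:3,:3]@np.array(X)+T[:3,3];return np.array([p['fx']*q[0]/q[2]+p['cx'],p['fy']*q[1]/q[2]+p['cy']])
E
python3 - <<'E'
from h import *
np.set_printoptions(precision=4,suppress=True)
for n in('scene','top'):
    p=capture(n);save(n,p)
    T=np.array(p['world_to_cam']);print(n,-T[:3,:3].T@T[:3,3],T[2,:3])
    for l,z in(('slat1_mid',.06),('rail_stop',.09),('latch_grip',.152),('bottle',0),('can',0),('opener',0),('jar',0)):
        for r in nets.mark_of(p,l)[:7]: print(l,round(r['score'],2),np.round(r['position']),atz(p,r['position'],z)[:2])
s=sensors.observe();print(s['position'],s['eef_rot'],s['opening'],s['clock'])
E
```

```text
pics
scene [1.2417 0.0598 1.0388] [-0.6036 -0.0136 -0.7971]
slat1_mid 0.81 [340. 258.] [0.6649 0.0878]
slat1_mid 0.77 [306. 260.] [0.6739 0.0026]
slat1_mid 0.54 [318. 243.] [0.6211 0.031 ]
rail_stop 0.78 [162. 216.] [ 0.576  -0.3762]
latch_grip 0.67 [246. 216.] [ 0.6101 -0.1446]
bottle 0.88 [209. 169.] [ 0.3304 -0.3185]
can 0.62 [267. 308.] [ 0.7786 -0.0875]
can 0.43 [357. 196.] [0.4146 0.1378]
opener 0.78 [474. 243.] [0.5647 0.4565]
jar 0.85 [214. 298.] [ 0.7587 -0.2212]
top [0.3517 0.049  1.196 ] [ 0.1642  0.0019 -0.9864]
slat1_mid 0.69 [324. 178.] [0.618  0.0372]
slat1_mid 0.45 [312. 168.] [0.6513 0.0754]
slat1_mid 0.38 [197. 194.] [0.5568 0.4379]
rail_stop 0.8 [458. 196.] [ 0.5631 -0.379 ]
latch_grip 0.58 [388. 174.] [ 0.6143 -0.1496]
bottle 0.63 [429. 275.] [ 0.3211 -0.3083]
bottle 0.59 [309. 171.] [0.6568 0.0853]
opener 0.68 [199. 193.] [0.5729 0.4506]
jar 0.61 [399. 142.] [ 0.7661 -0.2177]
[ 0.1858 -0.5968  0.2019] [[ 0.9548  0.2973  0.    ]
 [ 0.2973 -0.9548 -0.0001]
 [ 0.      0.0001 -1.    ]] 0.08555994807029985 0.8
```

View pics/scene.png

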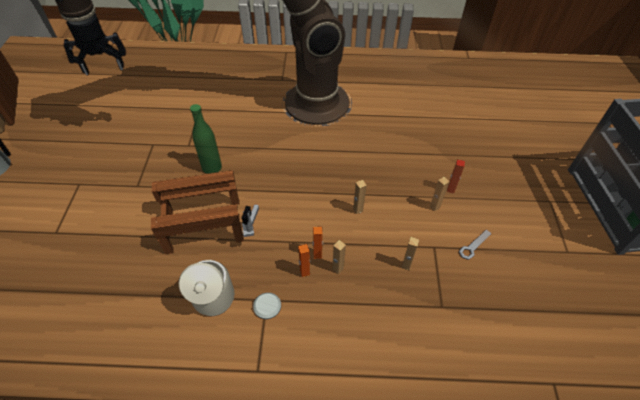

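View pics/top.png

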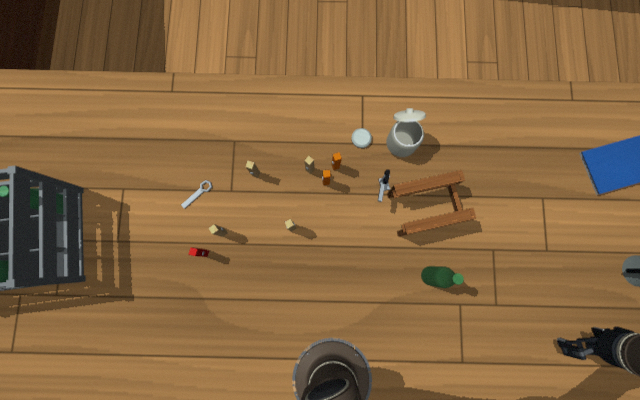

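Four beech slats: scene (339,258), (360,197), (410,254), (439,194). The orange pair is at (317,243) and (304,260), red at (456,177). The rack's mouth faces about +y, with the latch at (248,216). I'll move over the rack for a close look.

```bash
python3 -m creep '[[[-1,0.1,0,-0.25,0],[-1,0.2,0,-0.5,0],[-1,0.35,-0.1,-0.73,0],[-1,0.5,-0.2,-0.73,0],[-1,0.6,-0.25,-0.73,0],[-1,0.7,-0.3,-0.73,0],[-1,0.8,-0.35,-0.73,0],[-1,0.9,-0.4,-0.73,0],[-1,1,-0.4,-0.73,0],[-1,1,-0.4,-0.73,0],[-1,1,-0.4,-0.73,0]]]' | tail -5
python3 -m creep '[[[-1,0.1,-0.03,0,0],[-1,0.2,-0.06,0,0],[-1,0.3,-0.1,0,0],[-1,0.4,-0.15,0,0],[-1,0.4,-0.15,0,0],[-1,0.4,-0.15,0,0]]]'
python3 - <<'E'
from h import *
np.set_printoptions(precision=4,suppress=True)
p=capture('wrist');save('w1',p)
T=np.array(p['world_to_cam']);print(-T[:3,:3].T@T[:3,3],T[:3,:3],p['fx'])
s=sensors.observe();print(s['position'],s['eef_rot'])
for l,z in(('rail_stop',.09),('latch_grip',.152),('bottle',0),('can',0)):
    for r in nets.mark_of(p,l)[:2]: print(l,round(r['score'],2),np.round(r['position']),atz(p,r['position'],z)[:2])
E
```

```text
position: [0.4427, -0.3869, 0.422]
eef_rot: [[0.952, 0.306, 0.004], [0.306, -0.952, 0.002], [0.004, -0.001, -1.0]]
wrist_force: [-0.1, 0.3, 1.0]
opening: 0.0854
grasp_force: 0.0
clock: 2.22
position: [0.5392, -0.3122, 0.4203]
eef_rot: [[0.953, 0.302, -0.0], [0.302, -0.953, 0.001], [-0.0, -0.001, -1.0]]
wrist_force: [-1.1, -0.6, 0.2]
opening: 0.085
grasp_force: 0.0
[ 0.6064 -0.2916  0.5921] [[ 0.3018 -0.9534 -0.002 ]
 [-0.915  -0.2902  0.2803]
 [-0.2678 -0.0828 -0.9599]] 294.8275631500168
[ 0.5379 -0.3141  0.4205] [[ 0.9544  0.2986 -0.0006]
 [ 0.2986 -0.9544 -0.    ]
 [-0.0006 -0.0002 -1.    ]]
rail_stop 0.72 [361. 153.] [ 0.5678 -0.3798]
latch_grip 0.9 [219.  82.] [ 0.6051 -0.1469]
latch_grip 0.43 [ 56. 115.] [0.4916 0.0667]
bottle 0.79 [287. 246.] [ 0.3208 -0.3104]
```

View pics/w1.png

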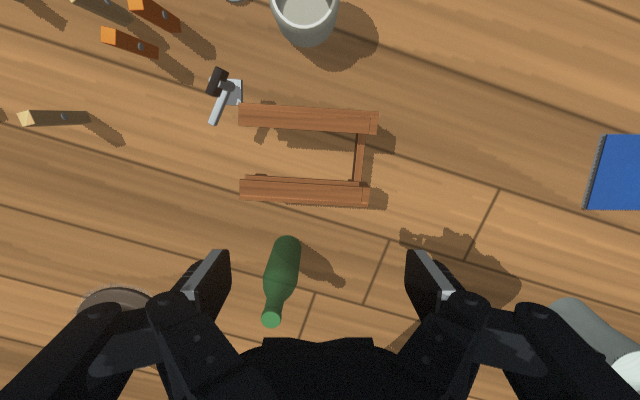

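Run:
```python
import cv2
im=cv2.imread('pics/w1.png')[55:215,195:395]
cv2.imwrite('pics/w1c.png',cv2.resize(im,None,fx=3.75,fy=3.75,interpolation=cv2.INTER_CUBIC))
```

```text
(no output)
```

View pics/w1c.png

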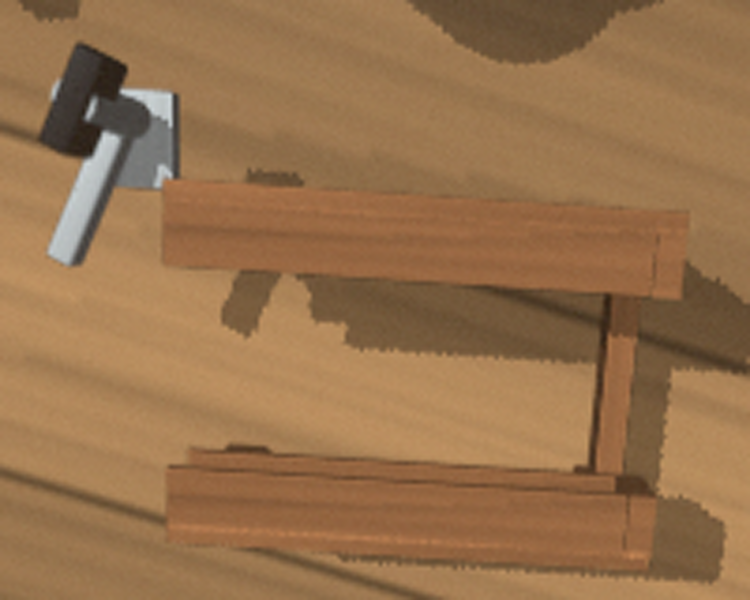

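Run:
```python
from h import *
np.set_printoptions(precision=4,suppress=True)
p=capture('wrist')
W=lambda u,v,z: atz(p,(195+u/3.75-.4,55+v/3.75-.4),z)[:2]
img=[(163,265),(655,295),(168,467),(627,493)]
P=np.array([W(*q,.128) for q in img]); Q=np.array([(.042,.22),(.042,0),(-.042,.22),(-.042,0)])
print(P, np.linalg.norm(P[0]-P[1]),np.linalg.norm(P[0]-P[2]))
A=P-P.mean(0);B=Q-Q.mean(0)
th=np.arctan2((B[:,0]*A[:,1]-B[:,1]*A[:,0]).sum(),(A*B).sum());R=np.array([[np.cos(th),-np.sin(th)],[np.sin(th),np.cos(th)]])
o=P.mean(0)-R@Q.mean(0);print('th',th,'o',o,'axis',o+R@[.1,.232]); print('res',(P-(Q@R.T+o)))
# latch: grip top bar ends z=.167 ; arm tip z=.111
print('grip top ends',W(104,56,.167),W(65,146,.167),'arm tip',W(66,262,.111))
```

```text
[[ 0.5526 -0.184 ]
 [ 0.6006 -0.3798]
 [ 0.4711 -0.2048]
 [ 0.5185 -0.3968]] 0.201569543819194 0.0841554687014296
th 0.23919622569319338 o [ 0.5618 -0.3982] axis [ 0.604  -0.1491]
res [[ 0.0022 -0.0095]
 [-0.0019  0.0085]
 [ 0.0023 -0.0104]
 [-0.0025  0.0113]]
grip top ends [ 0.6212 -0.1572] [ 0.5874 -0.15  ] arm tip [ 0.5399 -0.1405]
```

```bash
python3 -m creep '[[[-1,0.1,-0.1,0,0.08],[-1,0.2,-0.2,0.05,0.16],[-1,0.3,-0.3,0.1,0.24],[-1,0.37,-0.4,0.2,0.32],[-1,0.37,-0.45,0.3,0.32],[-1,0.37,-0.45,0.4,0.32],[-1,0.37,-0.45,0.5,0.32],[-1,0.37,-0.45,0.5,0.32],[-1,0.37,-0.45,0.5,0.32]]]' | grep -v force
python3 - <<'E'
from h import *
np.set_printoptions(precision=4,suppress=True)
p=capture('wrist');save('w2',p)
s=sensors.observe();print(s['position'],s['eef_rot'],s['qpos'])
for l,z in(('rail_stop',.09),('latch_grip',.152)):
    for r in nets.mark_of(p,l)[:2]: print(l,round(r['score'],2),np.round(r['position']),atz(p,r['position'],z)[:2])
E
```

```text
clock: 3.27
position: [0.6027, -0.1533, 0.2704]
eef_rot: [[0.98, -0.201, -0.003], [-0.201, -0.98, 0.0], [-0.003, 0.0, -1.0]]
opening: 0.0855
[ 0.6039 -0.1536  0.2724] [[ 0.9796 -0.201   0.001 ]
 [-0.201  -0.9796 -0.0005]
 [ 0.0011  0.0003 -1.    ]] [ 0.3225  0.3708 -0.209   1.4942  0.0789  1.2837 -1.6682]
rail_stop 0.67 [509. 168.] [ 0.5645 -0.3814]
latch_grip 0.88 [308. 187.] [ 0.604  -0.1445]
```

View pics/w2.png

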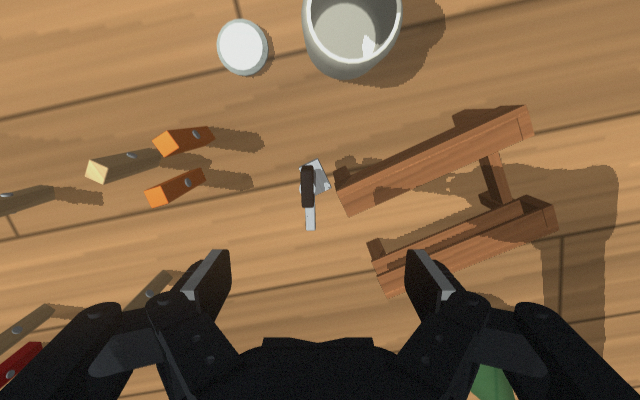

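```bash
python3 -m creep '[[[-1,0,0,0,-0.08],[-1,0,0,0,-0.16],[-1,0,0,0,-0.24],[-1,0,0,0,-0.32],[-1,0,0,0,-0.4],[-1,0,0,0,-0.48],[-1,0,0,0,-0.56],[-1,0,0,0,-0.64],[-1,0,0,0,-0.72],[-1,0,0,0,-0.8],[-1,0,0,0,-0.88],[-1,0,0,0,-0.95]]]' | grep -v force
python3 -m creep '[[[-1,0,0,0,-0.08],[-1,0,0,0,-0.16],[-1,0,0,0,-0.24],[-1,0,0,0,-0.32],[-1,0,0,0,-0.4],[-1,0,0,0,-0.48],[-1,0,0,0,-0.56],[-1,0,0,0,-0.64],[-1,0,0,0,-0.72],[-1,0,0,0,-0.8],[-1,0,0,0,-0.88],[-1,0,0,0,-0.95]]]' | grep -v force
python3 -m creep '[[[-1,0,0.02,0,-0.08],[-1,0,0.02,0.1,-0.1],[-1,0,0.02,0.2,-0.1],[-1,0,0.02,0.3,-0.1],[-1,0,0.02,0.35,-0.1],[-1,0,0.02,0.4,-0.1],[-1,0,0.02,0.433,-0.1],[-1,0,0.02,0.433,-0.1],[-1,0,0.02,0.433,-0.1]]]'
python3 -c "
from h import *
print(np.round(sensors.observe()['qpos'],2))"
```

```text
clock: 4.42
position: [0.6045, -0.1534, 0.2734]
eef_rot: [[0.271, 0.963, 0.004], [0.963, -0.271, -0.001], [-0.0, 0.004, -1.0]]
opening: 0.0855
clock: 5.42
position: [0.6045, -0.1536, 0.2733]
eef_rot: [[-0.938, 0.346, 0.003], [0.346, 0.938, -0.001], [-0.003, -0.0, -1.0]]
opening: 0.0856
clock: 6.17
position: [0.6064, -0.1475, 0.1421]
eef_rot: [[-0.98, 0.2, 0.001], [0.2, 0.98, -0.001], [-0.001, -0.0, -1.0]]
wrist_force: [0.2, 0.7, 1.0]
opening: 0.0857
grasp_force: 0.0
[ 0.69  0.58 -0.77  1.63  0.45  1.11  1.17]
```

```bash
python3 -m creep '[[[0.6,0,0,0,0],[0.9,0,0,0,0],[0.9,0,0,0,0],[0.9,0,0,0,0],[0.9,0,0,0,0],[0.9,0,0,0,0],[0.9,0,0,0,0],[0.9,0,0,0,0],[0.9,0,0,0,0]]]' && python3 -m creep '[[[0.9,0,0,0,0.07],[0.9,0,0,0,0.14],[0.9,0,0,0,0.21],[0.9,0,0,0,0.28],[0.9,0,0,0,0.35],[0.9,0,0,0,0.42],[0.9,0,0,0,0.49],[0.9,0,0,0,0.56],[0.9,0,0,0,0.63],[0.9,0,0,0,0.68],[0.9,0,0,0,0.72],[0.9,0,0,0,0.74]]]'; python3 -c "
from h import *
s=sensors.observe();print(np.round(s['moment'],2),s['qpos'])"
```

```text
clock: 6.92
position: [0.6057, -0.1469, 0.1409]
eef_rot: [[-0.98, 0.2, -0.0], [0.2, 0.98, 0.0], [0.0, 0.0, -1.0]]
wrist_force: [-0.8, -0.3, -0.9]
opening: 0.0043
grasp_force: 0.0
clock: 7.92
position: [0.6057, -0.1467, 0.141]
eef_rot: [[-0.203, 0.979, 0.0], [0.979, 0.203, -0.0], [-0.0, 0.0, -1.0]]
wrist_force: [0.0, 0.0, -0.1]
opening: 0.0044
grasp_force: 0.0
[ 0.01 -0.05 -0.01] [ 0.52050713  0.51623391 -0.50885854  1.64227292  0.27994449  1.0562585
  0.13249425]
```

Run:
```python
from h import *
p=capture('wrist');q=capture('scene')
a=cv2.resize(p['image'][100:400,140:500],None,fx=1.6,fy=1.6); b=cv2.resize(q['image'][170:260,140:290],None,fx=2,fy=2)
c=np.zeros((480,880,3),np.uint8);c[:,:576]=a;c[:180,578:878]=b
cv2.imwrite('pics/w3.png',cv2.resize(c,(800,436))[:,:,::-1])
print(proj(p,(.6057,-.1467,.141)),proj(q,(.6057,-.1467,.141)))
for pp in(p,q):
  for r in nets.mark_of(pp,'latch_grip')[:2]: print(r['score'],r['position'],atz(pp,r['position'],.152))
```

```text
[318.76341513 231.94973061] [245.75721399 216.74703184]
0.72 [319.2, 236.4] [ 0.60556617 -0.14499088  0.152     ]
0.74 [245.8, 218.0] [ 0.61719657 -0.14353372  0.152     ]
```

View pics/w3.png

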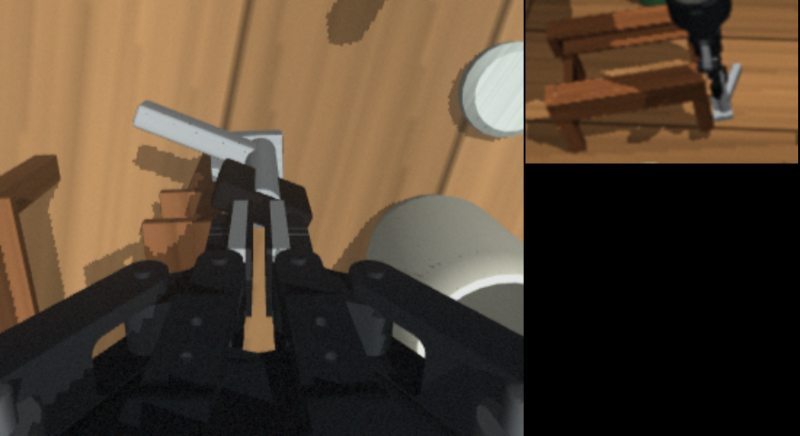

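The picture shows the grip bar at about (262,190), just beyond the closed fingertips at (258,203), so the fingers shut without holding it. I'll triangulate the bar's height.

Run:
```python
from h import *
np.set_printoptions(precision=4,suppress=True)
L=[]
for n in('wrist','scene','top'):
    p=capture(n); 
    for f in(nets.mark_of,nets.spot_in):
        r=f(p,'latch_grip')
        if r: print(n,f.__name__,r[0]['score'],r[0]['position'])
        if r and f is nets.mark_of: L.append(ray(p,r[0]['position']))
def tri(L):
    A=0;b=0
    for c,d in L:
        d=d/np.linalg.norm(d);M=np.eye(3)-np.outer(d,d);A=A+M;b=b+M@c
    return np.linalg.solve(A,b)
print(tri(L),[tri([L[0],l]) for l in L[1:]])
p=capture('wrist')
for z in(.1,.12,.137,.152,.167): print(z,atz(p,(320,229),z))
s=sensors.observe();print(s['position'],s['opening'])
```

```text
wrist call 0.71 [317.2, 234.2]
wrist call 0.94 [299.7, 209.5]
scene call 0.48 [247.0, 218.0]
scene call 0.57 [251.0, 219.9]
top call 0.46 [386.1, 175.1]
top call 0.58 [381.8, 186.4]
[ 0.6088 -0.1457  0.1429] [array([ 0.6058, -0.1467,  0.1379]), array([ 0.6054, -0.142 ,  0.1609])]
0.1 [ 0.6097 -0.1607  0.1   ]
0.12 [ 0.6079 -0.153   0.12  ]
0.137 [ 0.6064 -0.1464  0.137 ]
0.152 [ 0.605  -0.1405  0.152 ]
0.167 [ 0.6036 -0.1347  0.167 ]
[ 0.6057 -0.1469  0.141 ] 0.004100175644263132
```

```bash
python3 -m creep '[[[-0.4,0,0,-0.1,-0.07],[-0.4,0,0,-0.1,-0.14],[-0.4,0,0,-0.1,-0.21],[-0.4,0,0,-0.1,-0.28],[-0.4,0,0,-0.1,-0.35],[-0.4,0,0,-0.1,-0.42],[-0.4,0,0,-0.1,-0.49],[-0.4,0,0,-0.1,-0.56],[-0.4,0,0,-0.1,-0.63],[-0.4,0,0,-0.1,-0.7],[-0.4,0,0,-0.1,-0.76],[-0.4,0,0,-0.1,-0.76]]]' && python3 -m creep '[[[-0.4,0.01,0.01,0.08,0],[-0.4,0.01,0.01,0.12,0],[-0.4,0.01,0.01,0.16,0],[-0.4,0.01,0.01,0.16,0]]]' &&  python3 -m creep '[[[0.9,0,0,0,0],[0.9,0,0,0,0],[0.9,0,0,0,0],[0.9,0,0,0,0],[0.9,0,0,0,0],[0.9,0,0,0,0],[0.9,0,0,0,0]]]'
```

```text
clock: 9.62
position: [0.6056, -0.147, 0.1708]
eef_rot: [[-0.986, 0.165, -0.0], [0.165, 0.986, 0.0], [0.0, 0.0, -1.0]]
wrist_force: [-0.2, -0.7, -0.0]
opening: 0.0595
grasp_force: 0.0
clock: 9.95
position: [0.6016, -0.1436, 0.1202]
eef_rot: [[-0.985, 0.17, -0.004], [0.17, 0.985, 0.001], [0.004, -0.0, -1.0]]
wrist_force: [-0.2, -0.1, -0.1]
opening: 0.0601
grasp_force: 0.0
clock: 10.53
position: [0.6039, -0.1431, 0.1241]
eef_rot: [[-0.986, 0.169, 0.002], [0.169, 0.986, -0.0], [-0.002, 0.0, -1.0]]
wrist_force: [-1.5, 0.4, 5.3]
opening: 0.0127
grasp_force: 58.7
```

```bash
python3 -m creep '[[[0.9,0,0,0,0.07],[0.9,0,0,0,0.14],[0.9,0,0,0,0.21],[0.9,0,0,0,0.28],[0.9,0,0,0,0.35],[0.9,0,0,0,0.42],[0.9,0,0,0,0.49],[0.9,0,0,0,0.56],[0.9,0,0,0,0.63],[0.9,0,0,0,0.68],[0.9,0,0,0,0.72],[0.9,0,0,0,0.76]]]'; python3 -c "
from h import *
s=sensors.observe();print(np.round(s['moment'],2))
p=capture('wrist');save('w4',p)"
```

```text
clock: 11.53
position: [0.6057, -0.1412, 0.1242]
eef_rot: [[-0.205, 0.979, 0.005], [0.979, 0.205, 0.002], [0.001, 0.005, -1.0]]
wrist_force: [5.8, 4.4, 1.8]
opening: 0.0126
grasp_force: 58.6
[ 0.89 -1.2   0.4 ]
```

View pics/w4.png

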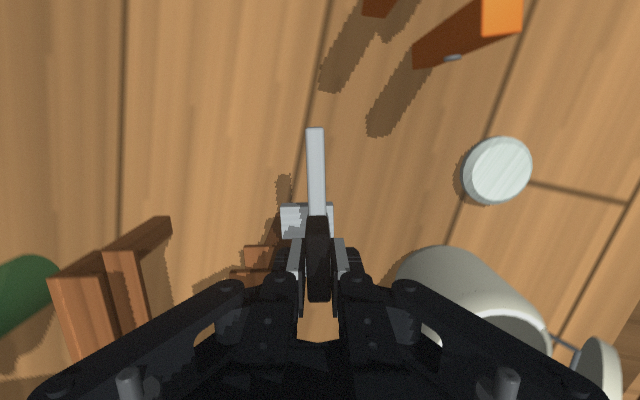

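```bash
python3 -m creep '[[[-0.4,0,0,0,0],[-0.4,0,0,0,0],[-0.4,0,0,0,0],[-0.4,0,0,-0.12,0],[-0.4,0,0,-0.24,0],[-0.4,0.05,0,-0.37,0],[-0.4,0.15,0,-0.5,0],[-0.4,0.25,0,-0.6,0],[-0.4,0.35,0,-0.7,0],[-0.4,0.45,0,-0.8,0],[-0.4,0.48,0,-0.9,0],[-0.4,0.48,0,-0.9,0]]]'
python3 - <<'E'
from h import *
np.set_printoptions(precision=4,suppress=True)
p=capture('wrist');save('w5',p)
for r in nets.mark_of(p,'slat1_mid')+nets.mark_of(p,'slat2_mid'): print(round(r['score'],2),np.round(r['position']),atz(p,r['position'],.06)[:2])
s=sensors.observe();print(s['position'],s['eef_rot'],s['qpos'])
q=capture('scene')
for uv in((339,242),(360,183),(411,240),(443,180)):print(atz(q,uv,.12))
E
```

```text
clock: 12.58
position: [0.5744, 0.0028, 0.4008]
eef_rot: [[-0.212, 0.977, 0.01], [0.977, 0.212, 0.001], [-0.001, 0.01, -1.0]]
wrist_force: [0.6, 0.1, 0.7]
opening: 0.0597
grasp_force: 0.0
0.91 [344. 150.] [0.6188 0.025 ]
0.66 [368. 168.] [0.6673 0.0021]
0.61 [376. 118.] [0.66   0.0874]
0.24 [375. 121.] [0.6579 0.0828]
[ 0.5734 -0.0032  0.3928] [[-0.2057  0.9786  0.0002]
 [ 0.9786  0.2057 -0.001 ]
 [-0.001  -0.0001 -1.    ]] [ 0.3615  0.2801 -0.5846  1.383   0.1543  1.5238 -0.0051]
[0.6552 0.0838 0.12  ]
[0.4665 0.1365 0.12  ]
[0.6415 0.2586 0.12  ]
[0.4453 0.36   0.12  ]
```

View pics/w5.png

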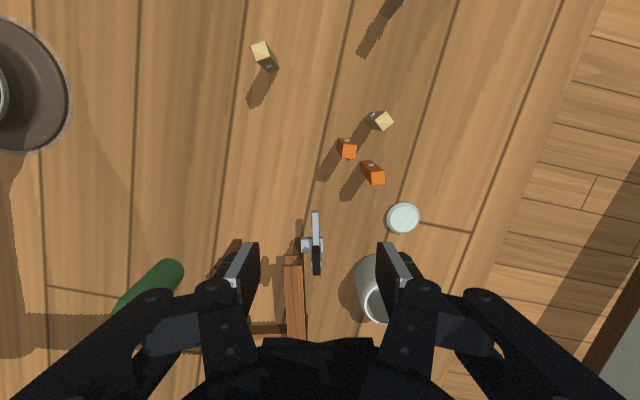

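```bash
python3 -m creep '[[[-0.4,0.1,-0.1,0.1,0],[-0.4,0.2,-0.2,0.15,0],[-0.4,0.29,-0.3,0.2,0],[-0.4,0.29,-0.34,0.3,0],[-0.4,0.29,-0.34,0.3,0],[-0.4,0.29,-0.34,0.3,0]]]'
python3 - <<'E'
from h import *
np.set_printoptions(precision=4,suppress=True)
p=capture('wrist');save('w6',p)
for r in nets.mark_of(p,'slat1_mid'): print(round(r['score'],2),np.round(r['position']),atz(p,r['position'],.06)[:2])
u=proj(p,(.466,.137,.09));print(u)
x,y=int(np.clip(u[0]-75,0,490)),int(np.clip(u[1]-60,0,280));print(x,y)
cv2.imwrite('pics/w6c.png',cv2.resize(p['image'][y:y+120,x:x+150,::-1],None,fx=5,fy=5,interpolation=cv2.INTER_CUBIC))
E
```

```text
clock: 13.28
position: [0.4526, 0.0599, 0.2999]
eef_rot: [[-0.205, 0.979, -0.006], [0.979, 0.205, -0.002], [-0.001, -0.007, -1.0]]
wrist_force: [1.6, -0.4, 0.7]
opening: 0.0595
grasp_force: 0.0
0.91 [426. 212.] [0.6201 0.0263]
0.89 [466. 180.] [0.6606 0.0847]
0.71 [452. 236.] [ 0.6688 -0.0013]
[342.6825 112.6576]
267 52
```

View pics/w6c.png

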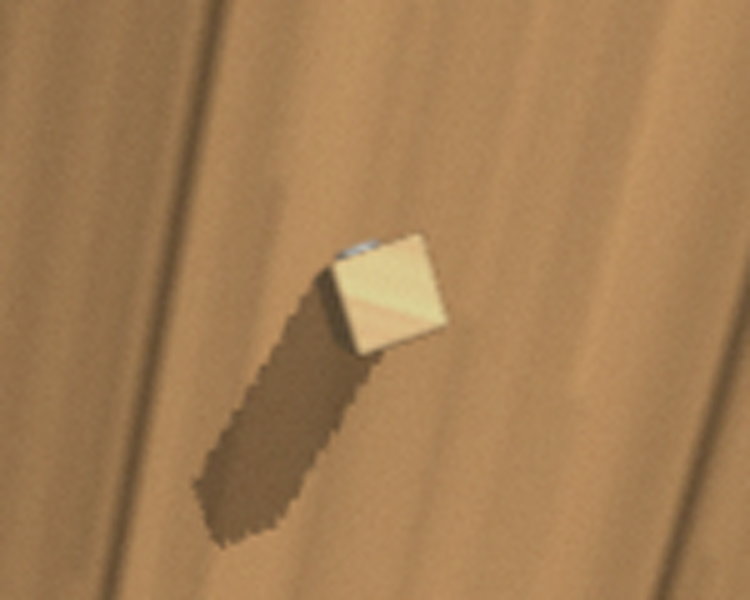

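The slat's top face is centred at about (389,295) in the crop, i.e. image (345,111). Its rivet shows on the upper edge at (357,248), so the rivet axis runs roughly up the image.

```bash
cat >> h.py <<'E'
def top(p,guess,z=.12,dbg=0):
    """centre and the two edge directions (world deg) of the pale slat top face near guess"""
    im=p['image'].astype(int);u=proj(p,(*guess,z))
    m=((im[:,:,0]>175)&(im[:,:,1]>150)&(im[:,:,2]>80)&(im[:,:,0]-im[:,:,2]>40)).astype(np.uint8)
    n,lab,st,ce=cv2.connectedComponentsWithStats(m)
    ok=[i for i in range(1,n) if st[i,4]>60]
    i=min(ok,key=lambda i:np.linalg.norm(ce[i]-u))
    v,h=np.nonzero(lab==i)
    P=np.array([atz(p,(a,b),z)[:2] for a,b in zip(h,v)])
    r=cv2.minAreaRect((P*1000).astype(np.float32))
    return np.array(r[0])/1000,r[1],r[2],ce[i]
def togo(s,X,ang=None):
    """shift in tool axes (units of 300 mm) to X; roll (units of 90deg) to bring tool x to world angle ang"""
    R=np.array(s['eef_rot']);d=R.T@(np.array(X)-s['position'])/.3
    a=np.degrees(np.arctan2(R[1,0],R[0,0]))
    return d, None if ang is None else -((ang-a+180)%360-180)/90, a
E
python3 - <<'E'
from h import *
np.set_printoptions(precision=3,suppress=True)
p=capture('wrist')
print(p['image'][111,345],p['image'][125,345], p['image'][105,370])
c,wh,a,px=top(p,(.466,.137));print(c,wh,a,px)
s=sensors.observe()
for ang in(a,a+90,a+180,a+270): print(ang,togo(s,(*c,.16),ang))
print(s['qpos'])
E
```

```text
[217 199 144] [175 134  90] [176 134  91]
[0.465 0.139] (20.914653778076172, 21.231693267822266) 31.477384567260742 [339.014 109.922]
31.477384567260742 (array([0.251, 0.077, 0.479]), np.float64(0.7810555777869453), np.float64(101.77238656808582))
121.47738456726074 (array([0.251, 0.077, 0.479]), np.float64(-0.21894442221305452), np.float64(101.77238656808582))
211.47738456726074 (array([0.251, 0.077, 0.479]), np.float64(-1.2189444222130545), np.float64(101.77238656808582))
301.47738456726074 (array([0.251, 0.077, 0.479]), np.float64(1.7810555777869455), np.float64(101.77238656808582))
[ 0.367  0.095 -0.643  1.788  0.059  1.276 -0.085]
```

```bash
python3 -m creep '[[[-0.4,0.1,0.03,0,0.07],[-0.4,0.2,0.06,0,0.14],[-0.4,0.25,0.077,0,0.21],[-0.4,0.25,0.077,0.1,0.28],[-0.4,0.25,0.077,0.15,0.35],[-0.4,0.25,0.077,0.2,0.42],[-0.4,0.25,0.077,0.25,0.49],[-0.4,0.25,0.077,0.3,0.56],[-0.4,0.25,0.077,0.35,0.63],[-0.4,0.25,0.077,0.4,0.7],[-0.4,0.25,0.077,0.45,0.78],[-0.4,0.25,0.077,0.45,0.78]]]'
python3 - <<'E'
from h import *
np.set_printoptions(precision=3,suppress=True)
s=sensors.observe();print(s['position'],s['qpos'],togo(s,(.465,.139,.043),31.5))
p=capture('wrist');print(top(p,(.465,.139)))
for a in(0,.01,.02):print(proj(p,s['position']+np.array([0,0,a])))
save('w7',p)
E
```

```text
clock: 14.43
position: [0.4634, 0.1391, 0.166]
eef_rot: [[0.855, 0.519, -0.003], [0.519, -0.855, -0.0], [-0.002, -0.001, -1.0]]
wrist_force: [0.5, -0.4, 0.3]
opening: 0.0597
grasp_force: 0.0
[0.463 0.139 0.166] [ 0.078  0.26  -0.55   1.942  0.161  0.985 -1.572] (array([0.005, 0.004, 0.41 ]), np.float64(-0.002583387777091654), np.float64(31.26749510006176))
(array([0.465, 0.139]), (20.311941146850586, 20.96883201599121), 31.316852569580078, array([318.098, 206.465]))
[317.329 231.13 ]
[317.282 237.575]
[317.23  244.767]
```

Aligned. Go down and close.

```bash
python3 -m creep '[[[-0.4,0.005,0,0.1,0],[-0.4,0.005,0,0.2,0],[-0.4,0.005,0,0.3,0],[-0.4,0.005,0,0.36,0],[-0.4,0.005,0,0.41,0],[-0.4,0.005,0,0.41,0],[0.8,0.005,0,0.41,0],[0.8,0.005,0,0.41,0],[0.8,0.005,0,0.41,0],[0.8,0.005,0,0.41,0],[0.8,0.005,0,0.41,0],[0.8,0.005,0,0.41,0]]]'
python3 - <<'E'
from h import *
p=capture('wrist');save('w7',p)
E
```

```text
clock: 15.48
position: [0.4656, 0.1409, 0.0465]
eef_rot: [[0.851, 0.526, 0.003], [0.526, -0.851, 0.001], [0.003, 0.001, -1.0]]
wrist_force: [1.1, -0.4, 6.6]
opening: 0.0214
grasp_force: 58.5
```

View pics/w7.png

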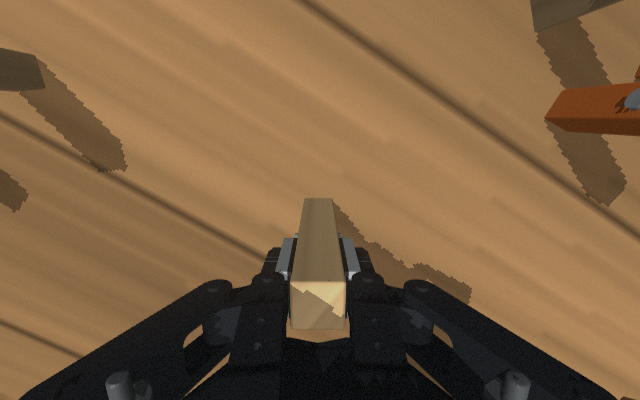

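Run:
```python
from h import *
np.set_printoptions(precision=1,suppress=True)
s=sensors.observe();R=np.array(s['eef_rot']);p=capture('wrist')
for z in(0,.03,.04,.054,.06,.066,.08,.1,.12):
    c=np.array([*s['position'][:2],z]);print(z,proj(p,c+R[:,0]*.011+R[:,1]*.011),proj(p,c+R[:,0]*.011-R[:,1]*.011))
im=p['image'][180:340,240:400];cv2.imwrite('pics/w8.png',cv2.resize(im[:,:,::-1],None,fx=3.7,fy=3.7))
```

```text
0 [331.7 194.9] [303.  194.9]
0.03 [333.8 206.5] [300.9 206.5]
0.04 [334.6 211.2] [300.1 211.2]
0.054 [336.  218.6] [298.8 218.6]
0.06 [336.6 222.1] [298.1 222.1]
0.066 [337.3 225.9] [297.4 225.9]
0.08 [339.1 235.9] [295.6 235.9]
0.1 [342.3 253.7] [292.4 253.7]
0.12 [346.6 277.7] [288.1 277.7]
```

View pics/w8.png

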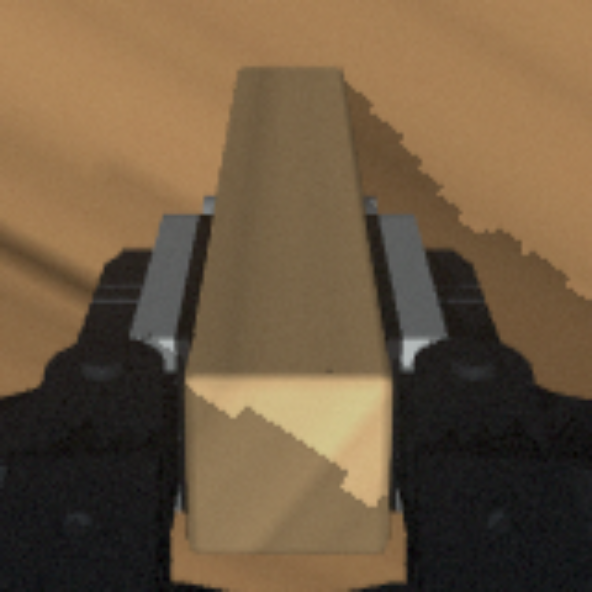

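The pads' lower edge sits about 28 mm above the reported TCP, so they closed on wood above the rivets, which peek out just below them at crop row 200. I'll regrasp about 25 mm lower.

```bash
python3 -m creep '[[[-0.2,0,0,0,0],[-0.2,0,0,0,0],[-0.2,0,0,0.04,0],[-0.2,0,0,0.083,0],[-0.2,0,0,0.083,0],[0.8,0,0,0.083,0],[0.8,0,0,0.083,0],[0.8,0,0,0.083,0],[0.8,0,0,0.083,0],[0.8,0,0,0.083,0],[0.8,0,0,0.083,0]]]'
python3 - <<'E'
from h import *
p=capture('wrist');
im=p['image'][180:340,240:400];cv2.imwrite('pics/w9.png',cv2.resize(im[:,:,::-1],None,fx=3,fy=3))
E
```

```text
clock: 16.5
position: [0.4648, 0.1407, 0.0208]
eef_rot: [[0.851, 0.525, 0.001], [0.525, -0.851, 0.0], [0.001, 0.001, -1.0]]
wrist_force: [-0.7, -0.8, 6.3]
opening: 0.0253
grasp_force: 58.5
```

View pics/w9.png

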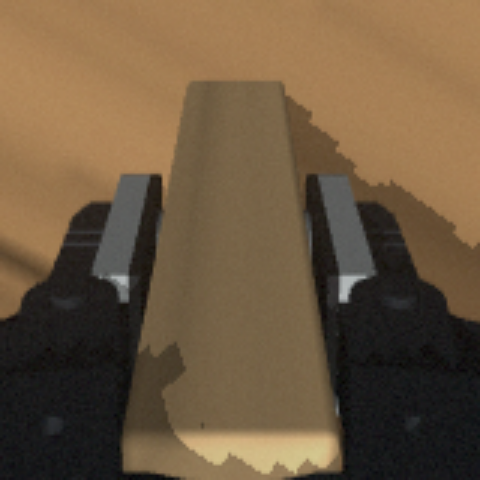

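```bash
python3 -m creep '[[[0.2,0,0,0,0],[0.2,0,0,0,0],[0.2,0,0,-0.017,0],[0.2,0,0,-0.017,0],[0.8,0,0,-0.017,0],[0.8,0,0,-0.017,0],[0.8,0,0,-0.017,0],[0.8,0,0,-0.017,0],[0.8,0,0,-0.017,0],[0.8,0,0,-0.017,0]]]' && python3 -m creep '[[[0.8,0.01,0,0.01,0],[0.8,0.02,0,0.01,0],[0.8,0.035,0,0.01,0],[0.8,0.05,0,0.01,0],[0.8,0.07,0,0.01,0],[0.8,0.07,0,0.01,0]]]'
```

```text
clock: 17.38
position: [0.4649, 0.1406, 0.0258]
eef_rot: [[0.851, 0.525, 0.001], [0.525, -0.851, 0.0], [0.001, 0.001, -1.0]]
wrist_force: [-0.2, -0.1, 5.8]
opening: 0.0248
grasp_force: 58.0
clock: 17.88
position: [0.4833, 0.1515, 0.0234]
eef_rot: [[0.851, 0.525, 0.002], [0.525, -0.851, -0.001], [0.001, 0.001, -1.0]]
wrist_force: [-2.7, -3.3, 16.0]
opening: 0.0249
grasp_force: 62.6
```

```bash
python3 -m creep '[[[0.8,0.02,0,0.006,0],[0.8,0.045,0,0.015,0],[0.8,0.067,0,0.023,0],[0.8,0.067,0,0.023,0]]]'
python3 - <<'E'
from h import *
p=capture('wrist');save('w10',p)
s=sensors.observe();R=np.array(s['eef_rot']);im=p['image']
c=s['position']+np.array([0,0,.035])
# column profile at centre: print colour down the midline
u=int(proj(p,c)[0]);print(u,[tuple(im[v,u]) for v in range(120,400,12)])
for th in(0,20,40):
    t=np.radians(th);top=c+.06*(np.sin(t)*R[:,0]+np.cos(t)*np.array([0,0,1]));print(th,proj(p,top),proj(p,2*c-top))
E
```

```text
clock: 18.22
position: [0.5007, 0.1626, 0.0159]
eef_rot: [[0.851, 0.525, 0.002], [0.525, -0.851, 0.0], [0.002, 0.001, -1.0]]
wrist_force: [-0.3, -1.4, 10.3]
opening: 0.0249
grasp_force: 65.2
317 [(np.uint8(156), np.uint8(117), np.uint8(80)), (np.uint8(163), np.uint8(125), np.uint8(84)), (np.uint8(168), np.uint8(127), np.uint8(87)), (np.uint8(172), np.uint8(132), np.uint8(88)), (np.uint8(159), np.uint8(124), np.uint8(83)), (np.uint8(155), np.uint8(120), np.uint8(79)), (np.uint8(160), np.uint8(123), np.uint8(83)), (np.uint8(161), np.uint8(124), np.uint8(82)), (np.uint8(161), np.uint8(125), np.uint8(84)), (np.uint8(204), np.uint8(177), np.uint8(128)), (np.uint8(207), np.uint8(182), np.uint8(132)), (np.uint8(203), np.uint8(185), np.uint8(134)), (np.uint8(203), np.uint8(181), np.uint8(129)), (np.uint8(204), np.uint8(171), np.uint8(123)), (np.uint8(113), np.uint8(94), np.uint8(65)), (np.uint8(109), np.uint8(84), np.uint8(59)), (np.uint8(105), np.uint8(81), np.uint8(51)), (np.uint8(92), np.uint8(71), np.uint8(49)), (np.uint8(150), np.uint8(115), np.uint8(76)), (np.uint8(19), np.uint8(20), np.uint8(17)), (np.uint8(18), np.uint8(14), np.uint8(15)), (np.uint8(10), np.uint8(6), np.uint8(4)), (np.uint8(3), np.uint8(5), np.uint8(6)), (np.uint8(19), np.uint8(18), np.uint8(19))]
0 [317.30618632 345.84309225] [317.41927401 218.18708865]
20 [317.31753244 282.4181113 ] [317.41315623 246.95128097]
40 [317.34122674 216.06767702] [317.40440853 277.03608377]
```

```bash
python3 -m creep '[[[0.8,0.022,0,0.015,0],[0.8,0.042,0,0.032,0],[0.8,0.06,0,0.052,0],[0.8,0.075,0,0.074,0],[0.8,0.075,0,0.074,0]]]' && python3 -m creep '[[[0.8,0.009,0,0.016,0],[0.8,0.015,0,0.032,0],[0.8,0.019,0,0.04,0],[0.8,0.021,0,0.049,0],[0.8,0.021,0,0.049,0],[0.8,0.023,0,0.059,0],[0.8,0.023,0,0.059,0]]]'
```

```text
clock: 18.68
position: [0.5215, 0.1759, -0.0061]
eef_rot: [[0.851, 0.526, 0.005], [0.526, -0.851, 0.003], [0.006, 0.0, -1.0]]
wrist_force: [4.2, 2.2, 9.0]
opening: 0.0244
grasp_force: 65.9
clock: 19.27
position: [0.5266, 0.1791, -0.0236]
eef_rot: [[0.851, 0.526, 0.004], [0.526, -0.851, 0.002], [0.005, 0.0, -1.0]]
wrist_force: [4.0, 2.2, 7.0]
opening: 0.0248
grasp_force: 66.9
```

```bash
cat >> h.py <<'E'
O=np.array([.5625,-.391]);TH=13.7
def rail(x,y,z):
    t=np.radians(TH);return np.array([*(O+[np.cos(t)*x-np.sin(t)*y,np.sin(t)*x+np.cos(t)*y]),z])
def inrail(X):
    t=np.radians(TH);d=np.array(X[:2])-O;return np.array([np.cos(t)*d[0]+np.sin(t)*d[1],-np.sin(t)*d[0]+np.cos(t)*d[1],X[2]])
def rep(*targets,ang=TH):
    np.set_printoptions(precision=3,suppress=True)
    s=sensors.observe();print('rail',inrail(s['position'])*1000,'F',s['wrist_force'],'open',s['opening'],'t',s['clock'],'q7',s['qpos'][6])
    for t in targets: d,r,a=togo(s,rail(*t),ang);print(t,d,'roll',r)
E
python3 -m creep '[[[0.8,0,0,-0.12,0],[0.8,0,0,-0.24,0],[0.8,0,0,-0.36,0],[0.8,0,0,-0.48,0.05],[0.8,0,0,-0.6,0.1],[0.8,0,0,-0.72,0.15],[0.8,0,0,-0.8,0.2],[0.8,0,0,-0.85,0.2],[0.8,0,0,-0.85,0.2]]]'
python3 - <<'E'
from h import *
rep((0,.18,.2),(0,.25,.2))
p=capture('wrist');save('w11',p)
s=sensors.observe();R=np.array(s['eef_rot']);c=s['position']+np.array([0,0,.035])
for e in(1,-1): print([proj(p,c+R@[e*.06,y,-.011]).round(1) for y in(-.011,.011)])
E
```

```text
clock: 20.02
position: [0.5258, 0.1784, 0.2341]
eef_rot: [[0.972, 0.237, 0.006], [0.237, -0.972, 0.002], [0.006, -0.0, -1.0]]
wrist_force: [0.3, 0.7, -0.8]
opening: 0.0247
grasp_force: 65.9
rail [ 99.18  561.938 234.061] F [ 0.328  0.689 -0.763] open 0.024671068559418224 t 20.0167 q7 -1.883097341374855
(0, 0.18, 0.2) [-0.331  1.273  0.111] roll -0.00019273478090282324
(0, 0.25, 0.2) [-0.331  1.04   0.111] roll -0.00019273478090282324
[array([291.6, 141.2]), array([342.9, 141.1])]
[array([297. , 366.5]), array([337.7, 366.5])]
```

View pics/w11.png

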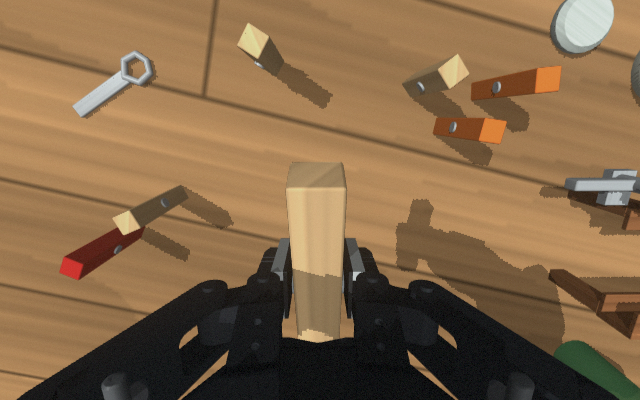

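Run:
```python
from h import *
from scipy.optimize import least_squares
p=capture('wrist');s=sensors.observe();R=np.array(s['eef_rot'])
def f(v):
    t,h=v; c=s['position']+np.array([0,0,h]); a=R[:,0]*np.sin(t)+np.array([0,0,np.cos(t)]); n=-R[:,0]*np.cos(t)+np.array([0,0,np.sin(t)])
    return [proj(p,c+.06*a+.011*n)[1]-188,proj(p,c+.06*a-.011*n)[1]-163]
r=least_squares(f,[1.2,.035]);print(np.degrees(r.x[0]),r.x[1],r.fun)
```

```text
88.71955315062971 0.11642683257693305 [ 9.94759830e-13 -8.52651283e-14]
```

Run:
```python
from h import *
p=capture('wrist');s=sensors.observe();R=np.array(s['eef_rot'])
im=p['image'].astype(int)
print([(v,*im[v,310]) for v in range(150,200,3)])
for h in(.035,.04,.05,.06):
  for th in(65,75,90):
    t=np.radians(th); c=s['position']+np.array([0,0,h]); a=R[:,0]*np.sin(t)+np.array([0,0,np.cos(t)]); n=-R[:,0]*np.cos(t)+np.array([0,0,np.sin(t)])
    q=[proj(p,c+e*.06*a+k*.011*n+w*.011*R[:,1]) for e,k in((1,1),(1,-1),(-1,1)) for w in(-1,1)]
    print(h,th,'top edge',q[0].round(),q[1].round(),'low',q[2].round(),q[3].round(),'rear',q[4].round())
```

```text
[(150, np.int64(184), np.int64(141), np.int64(96)), (153, np.int64(188), np.int64(144), np.int64(94)), (156, np.int64(192), np.int64(148), np.int64(97)), (159, np.int64(182), np.int64(139), np.int64(95)), (162, np.int64(159), np.int64(129), np.int64(91)), (165, np.int64(161), np.int64(135), np.int64(94)), (168, np.int64(161), np.int64(134), np.int64(95)), (171, np.int64(163), np.int64(136), np.int64(97)), (174, np.int64(165), np.int64(137), np.int64(100)), (177, np.int64(170), np.int64(140), np.int64(101)), (180, np.int64(171), np.int64(143), np.int64(104)), (183, np.int64(165), np.int64(137), np.int64(99)), (186, np.int64(156), np.int64(130), np.int64(92)), (189, np.int64(222), np.int64(187), np.int64(136)), (192, np.int64(209), np.int64(175), np.int64(126)), (195, np.int64(207), np.int64(172), np.int64(125)), (198, np.int64(210), np.int64(176), np.int64(129))]
0.035 65 top edge [286. 176.] [348. 176.] low [290. 144.] [344. 144.] rear [299. 332.]
0.035 75 top edge [288. 158.] [346. 158.] low [292. 138.] [342. 138.] rear [298. 347.]
0.035 90 top edge [291. 141.] [343. 141.] low [295. 137.] [339. 137.] rear [297. 368.]
0.04 65 top edge [284. 179.] [349. 179.] low [289. 146.] [345. 146.] rear [299. 338.]
0.04 75 top edge [286. 159.] [347. 159.] low [291. 139.] [343. 139.] rear [298. 354.]
0.04 90 top edge [290. 142.] [344. 142.] low [294. 138.] [340. 138.] rear [296. 376.]
0.05 65 top edge [281. 186.] [353. 186.] low [286. 148.] [347. 148.] rear [298. 350.]
0.05 75 top edge [283. 164.] [350. 164.] low [289. 141.] [345. 141.] rear [297. 368.]
0.05 90 top edge [287. 144.] [346. 144.] low [292. 140.] [342. 140.] rear [294. 394.]
0.06 65 top edge [276. 195.] [357. 195.] low [283. 152.] [350. 152.] rear [297. 365.]
0.06 75 top edge [280. 169.] [354. 169.] low [286. 143.] [347. 143.] rear [295. 384.]
0.06 90 top edge [285. 147.] [349. 147.] low [290. 142.] [344. 142.] rear [293. 414.]
```

Run:
```python
from h import *
from scipy.optimize import least_squares
p=capture('wrist');s=sensors.observe();R=np.array(s['eef_rot'])
obs=np.array([(287,188),(346,188),(291,162.),(343,162.)])
def f(v):
    t,dx,h,dy=v; c=s['position']+np.array([0,0,h])+R[:,0]*dx+R[:,1]*dy; a=R[:,0]*np.sin(t)+np.array([0,0,np.cos(t)]); n=-R[:,0]*np.cos(t)+np.array([0,0,np.sin(t)])
    return (np.array([proj(p,c+.06*a+k*.011*n+w*.011*R[:,1]) for k in(1,-1) for w in(-1,1)])-obs).ravel()
r=least_squares(f,[1.2,0,.035,0]);print(np.degrees(r.x[0]),r.x,r.fun)
```

```text
73.32692569345562 [ 1.27979628e+00 -9.76001681e-03  3.89489803e-02  5.01781532e-05] [-0.17582923  0.00834012  0.5061515   0.0346296   0.29804628 -0.03511278
 -0.68446616 -0.01515738]
```

```bash
python3 -m creep '[[[0.8,0,0,0.13,0],[0.8,0,0,0.26,0],[0.8,0,0,0.39,0],[0.8,0,0,0.52,0],[0.8,0,0,0.62,0],[0.8,0,0,0.7,0],[0.8,0,0,0.75,0],[0.8,0,0,0.79,0],[0.8,0,0,0.82,0],[0.8,0,0,0.84,0],[0.8,0,0,0.84,0]]]' && python3 -m creep '[[[0,0,0,0,0],[0,0,0,0,0],[0,-0.015,0,0,0],[0,-0.033,0,0.015,0],[0,-0.033,0,0.018,0],[0.8,-0.033,0,0.018,0],[0.8,-0.033,0,0.018,0],[0.8,-0.033,0,0.018,0],[0.8,-0.033,0,0.018,0],[0.8,-0.033,0,0.018,0],[0.8,-0.033,0,0.018,0]]]'
```

```text
clock: 21.13
position: [0.5244, 0.1777, -0.0221]
eef_rot: [[0.972, 0.237, -0.0], [0.237, -0.972, -0.0], [-0.0, -0.0, -1.0]]
wrist_force: [-0.9, -0.5, 3.4]
opening: 0.0247
grasp_force: 66.5
clock: 22.05
position: [0.5145, 0.1752, -0.0268]
eef_rot: [[0.972, 0.237, -0.0], [0.237, -0.972, -0.0], [-0.0, 0.0, -1.0]]
wrist_force: [-2.8, -1.2, 5.9]
opening: 0.025
grasp_force: 59.2
```

```bash
cat >> h.py <<'E'
def held(p=None):
    """front edge row and width of the held slat, and fit of dx,h assuming level"""
    p=p or capture('wrist');s=sensors.observe();R=np.array(s['eef_rot']);g=cv2.GaussianBlur(cv2.cvtColor(p['image'],cv2.COLOR_RGB2GRAY),(3,3),0).astype(int)
    col=g[100:345,306:332].mean(1);d=np.diff(col);i=np.argsort(-abs(d))[:6]
    print('row steps',sorted((int(k)+100,round(float(d[k]))) for k in i))
    for v in(150,170,190,210):
        dd=abs(np.diff(g[v-2:v+3,270:362].mean(0)));j=np.argsort(-dd)[:4]
        print(v,sorted((int(k)+270,int(dd[k])) for k in j))
    for dx in(-.005,0,.005):
      for th in(80,90):
        t=np.radians(th);c=s['position']+np.array([0,0,.037])+R[:,0]*dx;a=R[:,0]*np.sin(t)+np.array([0,0,np.cos(t)]);n=-R[:,0]*np.cos(t)+np.array([0,0,np.sin(t)])
        print('dx',dx,'th',th,[proj(p,c+e*.06*a+k*.011*n-.011*R[:,1]).round().tolist() for e,k in((1,-1),(1,1),(-1,1))])
E
python3 -m creep '[[[0.8,0,0,-0.12,0],[0.8,0,0,-0.24,0],[0.8,0,0,-0.36,0],[0.8,0,0,-0.48,0],[0.8,0,0,-0.6,0],[0.8,0,0,-0.72,0],[0.8,0,0,-0.83,0],[0.8,0,0,-0.83,0],[0.8,0,0,-0.83,0]]]' && python3 -c "
from h import *
held();rep((0,.26,.2))"
```

```text
clock: 22.8
position: [0.5159, 0.1757, 0.2239]
eef_rot: [[0.972, 0.236, 0.004], [0.236, -0.972, 0.001], [0.005, -0.0, -1.0]]
wrist_force: [-0.9, -0.7, -2.1]
opening: 0.0245
grasp_force: 59.5
row steps [(129, 25), (130, 27), (339, -15), (340, -44), (341, -55), (342, -32)]
150 [(290, 27), (291, 21), (339, 15), (340, 25)]
170 [(291, 23), (292, 17), (339, 16), (340, 25)]
190 [(291, 20), (292, 19), (339, 19), (340, 21)]
210 [(292, 25), (293, 19), (339, 20), (340, 19)]
dx -0.005 th 80 [[293.0, 149.0], [289.0, 165.0], [298.0, 364.0]]
dx -0.005 th 90 [[295.0, 149.0], [291.0, 154.0], [297.0, 378.0]]
dx 0 th 80 [[293.0, 138.0], [289.0, 152.0], [298.0, 357.0]]
dx 0 th 90 [[295.0, 138.0], [291.0, 142.0], [297.0, 371.0]]
dx 0.005 th 80 [[293.0, 126.0], [289.0, 139.0], [298.0, 349.0]]
dx 0.005 th 90 [[295.0, 128.0], [291.0, 130.0], [296.0, 363.0]]
rail [ 87.8   561.318 222.074] F [-0.453  0.554 -1.17 ] open 0.02500414195294244 t 22.85 q7 -1.8884592007724121
(0, 0.26, 0.2) [-0.292  1.005  0.073] roll -0.00026968215629905344
```

```bash
python3 -m creep '[[[0.8,-0.04,0.1,0,0],[0.8,-0.08,0.23,0,0],[0.8,-0.12,0.36,0,0],[0.8,-0.16,0.49,0,0],[0.8,-0.2,0.62,0,0],[0.8,-0.24,0.74,0,0],[0.8,-0.28,0.85,0,0],[0.8,-0.309,0.93,0,0],[0.8,-0.309,0.97,0,0],[0.8,-0.309,0.97,0,0],[0.8,-0.309,0.97,0,0]]]' && python3 -c "
from h import *
rep((-.005,.27,.068),(-.005,.2,.068))
p=capture('wrist')
for r in nets.mark_of(p,'latch_grip')[:1]+nets.mark_of(p,'rail_stop')[:1]: print(r['score'],r['position'])
s=sensors.observe();print(proj(p,rail(.1,.232,.152)),proj(p,rail(0,0,.09)),s['qpos'])"
```

```text
clock: 23.77
position: [0.493, -0.1289, 0.2206]
eef_rot: [[0.972, 0.236, -0.002], [0.236, -0.972, 0.001], [-0.002, -0.002, -1.0]]
wrist_force: [0.1, -0.1, -0.6]
opening: 0.0247
grasp_force: 59.5
rail [ -5.432 271.075 220.594] F [ 0.134 -0.102 -0.635] open 0.024691423748395246 t 23.7667 q7 -1.2443994716265983
(-0.005, 0.27, 0.068) [0.002 0.004 0.509] roll -0.0004988327229644558
(-0.005, 0.2, 0.068) [0.003 0.238 0.508] roll -0.0004988327229644558
0.63 [370.9, 66.8]
[369.352  65.182] [577.129 178.635] [ 0.429  0.218 -0.318  1.828  0.075  1.108 -1.244]
```

```bash
python3 -m creep '[[[0.8,0,0,0.12,0],[0.8,0,0,0.24,0],[0.8,0,0,0.36,0],[0.8,0,0,0.45,0],[0.8,0,0,0.5,0],[0.8,0,0,0.507,0],[0.8,0,0,0.507,0],[0.8,0,0,0.507,0]]]' && python3 -m creep '[[[0.8,0,0.05,0,0],[0.8,0,0.1,0,0],[0.8,0,0.14,0,0],[0.8,0,0.18,0,0],[0.8,0,0.2,0,0],[0.8,0,0.2,0,0]]]' && python3 -c "
from h import *
rep((-.005,.1,.068),(-.005,.015,.068));s=sensors.observe();print(s['moment'])"
```

```text
clock: 24.58
position: [0.4944, -0.1287, 0.0708]
eef_rot: [[0.971, 0.238, 0.001], [0.238, -0.971, 0.0], [0.001, 0.0, -1.0]]
wrist_force: [1.3, 0.0, -1.3]
opening: 0.0246
grasp_force: 59.4
clock: 25.08
position: [0.5081, -0.1895, 0.0704]
eef_rot: [[0.972, 0.235, 0.001], [0.235, -0.972, -0.001], [0.001, 0.001, -1.0]]
wrist_force: [-0.5, -0.2, -0.6]
opening: 0.0248
grasp_force: 59.5
rail [ -5.135 208.673  70.394] F [-0.465 -0.173 -0.555] open 0.024793114695172994 t 25.0833 q7 -1.2133815875270495
(-0.005, 0.1, 0.068) [0.001 0.362 0.008] roll -0.0014734180448805823
(-0.005, 0.015, 0.068) [0.002 0.646 0.009] roll -0.0014734180448805823
[-0.018  0.039  0.013]
```

```bash
python3 -m creep '[[[0.8,0,0.05,0.008,0],[0.8,0,0.11,0.008,0],[0.8,0,0.17,0.008,0],[0.8,0,0.23,0.008,0],[0.8,0,0.29,0.008,0],[0.8,0,0.35,0.008,0],[0.8,0,0.35,0.008,0]]]' && python3 -c "
from h import *
rep((-.005,.03,.066),(-.005,.012,.066));s=sensors.observe();print(s['moment'])
p=capture('wrist');save('w12',p);held(p)"
```

```text
clock: 25.67
position: [0.5325, -0.2943, 0.0673]
eef_rot: [[0.972, 0.233, 0.0], [0.233, -0.972, -0.002], [-0.0, 0.002, -1.0]]
wrist_force: [-1.4, -1.1, -0.5]
opening: 0.0246
grasp_force: 59.5
rail [ -6.202 101.048  67.259] F [-1.374 -1.149 -0.493] open 0.024596897842208112 t 25.6667 q7 -1.0508185522057563
(-0.005, 0.03, 0.066) [0.005 0.237 0.005] roll -0.0023048392144289663
(-0.005, 0.012, 0.066) [0.005 0.297 0.005] roll -0.0023048392144289663
[-0.043  0.014  0.009]
row steps [(172, 18), (174, 15), (339, -17), (340, -34), (341, -37), (342, -21)]
150 [(286, 0), (288, 0), (307, 0), (357, 1)]
170 [(291, 3), (292, 3), (340, 3), (341, 4)]
190 [(291, 46), (292, 30), (340, 31), (341, 28)]
210 [(292, 27), (293, 21), (339, 25), (360, 16)]
dx -0.005 th 80 [[287.0, 146.0], [282.0, 162.0], [294.0, 364.0]]
dx -0.005 th 90 [[289.0, 146.0], [285.0, 152.0], [292.0, 379.0]]
dx 0 th 80 [[287.0, 135.0], [282.0, 149.0], [293.0, 357.0]]
dx 0 th 90 [[289.0, 136.0], [284.0, 140.0], [292.0, 371.0]]
dx 0.005 th 80 [[287.0, 124.0], [281.0, 136.0], [293.0, 350.0]]
dx 0.005 th 90 [[289.0, 125.0], [284.0, 127.0], [291.0, 364.0]]
```

```bash
python3 -m creep '[[[0.8,0.003,0.05,0.005,0],[0.8,0.005,0.1,0.005,0],[0.8,0.005,0.15,0.005,0],[0.8,0.005,0.2,0.005,0],[0.8,0.005,0.24,0.005,0],[0.8,0.005,0.26,0.005,0],[0.8,0.005,0.275,0.005,0],[0.8,0.005,0.285,0.005,0],[0.8,0.005,0.285,0.005,0]]]' && python3 -c "
from h import *
rep((-.005,.012,.063))"
```

```text
clock: 26.47
position: [0.5542, -0.3723, 0.0659]
eef_rot: [[0.972, 0.237, -0.0], [0.237, -0.972, 0.0], [-0.0, -0.0, -1.0]]
wrist_force: [-0.6, -0.2, -0.7]
opening: 0.0245
grasp_force: 59.5
rail [-3.575 20.168 65.897] F [-0.647 -0.227 -0.667] open 0.024530110305238897 t 26.4667 q7 -0.9429988886826483
(-0.005, 0.012, 0.063) [-0.005  0.027  0.01 ] roll 5.996541732650308e-05
```

```bash
python3 -m creep '[[[0.8,-0.005,0.015,0,0],[0.8,-0.005,0.03,0,0],[0.8,-0.005,0.03,0,0]]]'; python3 -c "
from h import *
rep()"; python3 -m creep '[[[0.8,0,0.012,0,0],[0.8,0,0.024,0,0],[0.8,0,0.024,0,0]]]'; python3 -c "
from h import *
rep()"
```

```text
clock: 26.72
position: [0.5543, -0.3737, 0.0657]
eef_rot: [[0.971, 0.24, -0.005], [0.24, -0.971, 0.01], [-0.002, -0.011, -1.0]]
wrist_force: [-6.9, 17.3, 8.8]
opening: 0.0249
grasp_force: 60.6
rail [-3.906 18.716 65.66 ] F [-6.873 17.265  8.784] open 0.024887549909687893 t 26.7167 q7 -0.9303992095509479
clock: 26.97
position: [0.5544, -0.3736, 0.0651]
eef_rot: [[0.97, 0.244, -0.011], [0.245, -0.969, 0.019], [-0.006, -0.021, -1.0]]
wrist_force: [-15.6, 33.9, 17.6]
opening: 0.0248
grasp_force: 61.6
rail [-3.734 18.852 65.07 ] F [-15.619  33.913  17.55 ] open 0.024783512537016307 t 26.9667 q7 -0.9214467491317588
```

```bash
python3 -m creep '[[[0.8,0,-0.025,0.0,0],[0.8,0,-0.045,0.005,0],[0.8,0,-0.045,0.01,0],[0.8,0,-0.045,0.01,0]]]'; python3 -c "
from h import *
rep()"; python3 -m creep '[[[0.1,0,0,0,0],[0.1,0,0,0,0],[0.1,0,0,0,0],[0.1,0,0,-0.05,0],[0.1,0,0,-0.15,0],[0.1,0,0,-0.28,0],[0.1,0,0,-0.4,0],[0.1,0,0,-0.53,0],[0.1,0,0,-0.66,0],[0.1,0,0,-0.75,0],[0.1,0,0,-0.75,0]]]'
python3 - <<'E'
from h import *
rep()
p=capture('wrist');q=capture('scene');
a=p['image'][60:300,160:640];b=cv2.resize(q['image'][160:265,140:270],None,fx=2,fy=2)
c=np.zeros((240,480+260,3),np.uint8);c[:,:480]=a;c[:210,480:]=b
save('w13',p);cv2.imwrite('pics/w14.png',c[:,:,::-1])
E
```

```text
clock: 27.3
position: [0.5537, -0.374, 0.0632]
eef_rot: [[0.971, 0.238, 0.0], [0.238, -0.971, 0.001], [0.0, -0.001, -1.0]]
wrist_force: [-0.4, 7.8, 2.1]
opening: 0.0249
grasp_force: 61.0
rail [-4.549 18.585 63.18 ] F [-0.412  7.848  2.135] open 0.02490064778511663 t 27.3 q7 -0.9386783738411465
clock: 28.22
position: [0.5556, -0.3777, 0.2959]
eef_rot: [[0.972, 0.235, 0.01], [0.235, -0.972, -0.007], [0.008, 0.009, -1.0]]
wrist_force: [-0.3, 0.4, -0.2]
opening: 0.0384
grasp_force: 0.0
rail [ -3.512  14.562 295.917] F [-0.302  0.394 -0.191] open 0.03840686179395885 t 28.2167 q7 -0.8907364669256331
```

View pics/w14.png

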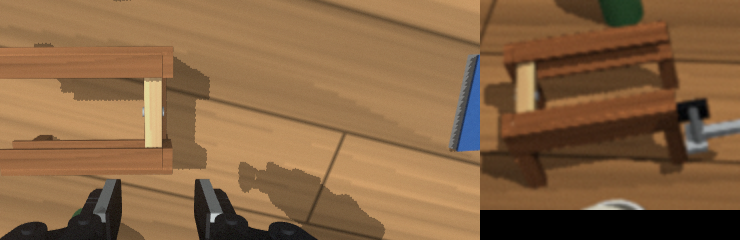

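The last picture shows the first slat at the seam by the stops, under both lips (crop (152,112)). On to slat A; from here I measure without pictures.

```bash
sed -i 's/^O=.*;TH/O=np.array([.5643,-.3985]);TH/' h.py
cat >> h.py <<'E'
def slat(p,guess):
    """top-face centre, and tool-x angle (mod 180) for pinching on the rivets, by grey rivet pixels"""
    c,wh,a,px=top(p,guess);im=p['image'].astype(int)
    T=np.array(p['world_to_cam']);cam=-T[:3,:3].T@T[:3,3]
    print('slat',c,'size',np.round(wh,1),'ang',round(a,1),'px',px.round())
    for k in range(4):
        t=np.radians(a+90*k);n=np.array([np.cos(t),np.sin(t),0]);f=np.array([*c,.06])+n*.0135
        if (cam-f)@n<=0.01: continue
        e=np.array([-n[1],n[0],0]);g=[]
        for i in(-.003,0,.003):
            for j in(-.003,0,.003):
                u=proj(p,f+e*i+[0,0,j]).round().astype(int)
                if 0<=u[0]<640 and 0<=u[1]<400: q=im[u[1],u[0]];g.append((q.max()-q.min())/max(q.max(),1))
        print('  face normal',round((a+90*k)%360,1),'saturation',np.round(min(g),2) if g else None,np.round(np.median(g),2) if g else None,'facing',round(float((cam-f)@n),2))
E
python3 -m creep '[[[-0.4,0.1,-0.1,-0.1,0],[-0.4,0.15,-0.2,-0.21,0],[-0.4,0.2,-0.3,-0.21,0],[-0.4,0.25,-0.4,-0.21,0],[-0.4,0.3,-0.5,-0.21,0],[-0.4,0.33,-0.6,-0.21,0],[-0.4,0.36,-0.7,-0.21,0],[-0.4,0.39,-0.8,-0.21,0],[-0.4,0.43,-0.9,-0.21,0],[-0.4,0.43,-1,-0.21,0],[-0.4,0.43,-1,-0.21,0]]]' >/dev/null && python3 -m creep '[[[-0.4,0,-0.12,0,0],[-0.4,0,-0.24,0,0],[-0.4,0,-0.36,0,0],[-0.4,0,-0.48,0,0],[-0.4,0,-0.6,0,0],[-0.4,0,-0.71,0,0],[-0.4,0,-0.71,0,0],[-0.4,0,-0.71,0,0]]]'
python3 - <<'E'
from h import *
np.set_printoptions(precision=3,suppress=True)
p=capture('wrist');save('w15',p);
for g in((.658,.085),(.6415,.2586),(.445,.36)): slat(p,g)
for r in nets.mark_of(p,'slat1_mid'): print(round(r['score'],2),np.round(r['position']),atz(p,r['position'],.06)[:2])
E
```

```text
clock: 29.9
position: [0.5564, 0.1553, 0.3497]
eef_rot: [[0.971, 0.241, -0.002], [0.241, -0.971, -0.0], [-0.002, -0.0, -1.0]]
wrist_force: [1.0, -1.2, 1.0]
opening: 0.0598
grasp_force: 0.0
slat [0.66  0.085] size [21.  20.6] ang 51.9 px [390. 103.]
  face normal 51.9 saturation 0.4 0.42 facing 0.03
  face normal 141.9 saturation 0.01 0.1 facing 0.07
slat [0.642 0.265] size [20.6 21.1] ang 72.5 px [250.  82.]
  face normal 252.5 saturation 0.38 0.4 facing 0.08
slat [0.444 0.362] size [20.9 20.5] ang 37.5 px [158. 208.]
  face normal 37.5 saturation 0.48 0.49 facing 0.01
  face normal 307.5 saturation 0.1 0.12 facing 0.25
0.87 [404. 142.] [0.617 0.033]
0.85 [434. 107.] [0.676 0.006]
0.77 [380. 102.] [0.663 0.086]
```

```bash
python3 -c "
from h import *
np.set_printoptions(precision=3,suppress=True)
s=sensors.observe();print(togo(s,(.660,.085,.165),51.9))"
```

```text
(array([0.28 , 0.297, 0.616]), np.float64(-0.4252802269957404), np.float64(13.624779570383343))
```

```bash
python3 -m creep '[[[-0.4,0.07,0.07,0,-0.07],[-0.4,0.14,0.15,0.05,-0.14],[-0.4,0.21,0.22,0.1,-0.21],[-0.4,0.28,0.297,0.2,-0.28],[-0.4,0.28,0.297,0.3,-0.35],[-0.4,0.28,0.297,0.4,-0.425],[-0.4,0.28,0.297,0.5,-0.425],[-0.4,0.28,0.297,0.6,-0.425],[-0.4,0.28,0.297,0.61,-0.425],[-0.4,0.28,0.297,0.61,-0.425],[-0.4,0.28,0.297,0.61,-0.425]]]'
python3 - <<'E'
from h import *
np.set_printoptions(precision=3,suppress=True)
p=capture('wrist');slat(p,(.66,.085));c,_,a,_=top(p,(.66,.085))
s=sensors.observe();print(s['position'],togo(s,(*c,.0235),51.9))
E
```

```text
clock: 30.92
position: [0.6608, 0.0859, 0.1691]
eef_rot: [[0.618, 0.786, 0.001], [0.786, -0.618, -0.0], [0.001, 0.001, -1.0]]
wrist_force: [-0.3, -0.5, 0.7]
opening: 0.0597
grasp_force: 0.0
slat [0.661 0.085] size [19.8 20.7] ang 51.9 px [318. 208.]
  face normal 51.9 saturation 0.38 0.41 facing 0.06
[0.661 0.086 0.17 ] (array([-0.005, -0.   ,  0.489]), np.float64(-0.00026479296433181944), np.float64(51.87616863321015))
```

```bash
python3 -m creep '[[[-0.4,-0.004,0,0.1,0],[-0.4,-0.004,0,0.22,0],[-0.4,-0.004,0,0.34,0],[-0.4,-0.004,0,0.44,0],[-0.4,-0.004,0,0.487,0],[-0.4,-0.004,0,0.487,0],[0.8,-0.004,0,0.487,0],[0.8,-0.004,0,0.487,0],[0.8,-0.004,0,0.487,0],[0.8,-0.004,0,0.487,0],[0.8,-0.004,0,0.487,0],[0.8,-0.004,0,0.487,0]]]' && python3 -m creep '[[[0.8,0.01,0,0.01,0],[0.8,0.025,0,0.01,0],[0.8,0.045,0,0.01,0],[0.8,0.07,0,0.01,0],[0.8,0.09,0,0.015,0],[0.8,0.115,0,0.025,0],[0.8,0.137,0,0.033,0],[0.8,0.137,0,0.033,0]]]'
```

```text
clock: 31.97
position: [0.6614, 0.0863, 0.025]
eef_rot: [[0.617, 0.787, 0.005], [0.787, -0.617, 0.001], [0.003, 0.003, -1.0]]
wrist_force: [-0.0, -0.3, 6.7]
opening: 0.0247
grasp_force: 58.5
clock: 32.63
position: [0.6879, 0.1195, 0.0157]
eef_rot: [[0.616, 0.788, 0.007], [0.788, -0.616, 0.001], [0.005, 0.005, -1.0]]
wrist_force: [0.6, -2.5, 11.5]
opening: 0.0253
grasp_force: 63.8
```

Same behaviour as with the first slat; finish the tilt, release flat, regrip and lift.

```bash
python3 -m creep '[[[0.8,0.022,0,0.015,0],[0.8,0.042,0,0.032,0],[0.8,0.06,0,0.052,0],[0.8,0.075,0,0.074,0],[0.8,0.084,0,0.09,0],[0.8,0.09,0,0.106,0],[0.8,0.094,0,0.116,0],[0.8,0.097,0,0.125,0],[0.8,0.098,0,0.133,0],[0.8,0.098,0,0.133,0]]]' && python3 -m creep '[[[0.1,0,0,0,0],[0.1,0,0,0,0],[0.1,0,0,0,0],[0.1,-0.01,0,0,0],[0.1,-0.02,0,0.008,0],[0.1,-0.02,0,0.01,0],[0.8,-0.02,0,0.01,0],[0.8,-0.02,0,0.01,0],[0.8,-0.02,0,0.01,0],[0.8,-0.02,0,0.01,0],[0.8,-0.02,0,0.01,0]]]'
```

```text
clock: 33.47
position: [0.7055, 0.1437, -0.0247]
eef_rot: [[0.616, 0.788, 0.006], [0.788, -0.616, 0.003], [0.006, 0.003, -1.0]]
wrist_force: [2.2, 3.5, 5.5]
opening: 0.0248
grasp_force: 66.9
clock: 34.38
position: [0.6999, 0.1366, -0.0291]
eef_rot: [[0.617, 0.787, 0.002], [0.787, -0.617, 0.0], [0.001, 0.001, -1.0]]
wrist_force: [-2.3, -0.3, 11.5]
opening: 0.0254
grasp_force: 61.3
```

```bash
python3 -m creep '[[[0.8,0,0,-0.12,0],[0.8,0,0,-0.24,0],[0.8,0,0,-0.36,0],[0.8,0,0,-0.48,0],[0.8,0,0,-0.6,0],[0.8,0,0,-0.72,0],[0.8,0,0,-0.83,0],[0.8,0,0,-0.83,0],[0.8,0,0,-0.83,0]]]' && python3 -c "
from h import *
held();rep((0,.27,.22))"
```

```text
clock: 35.13
position: [0.6998, 0.1367, 0.2203]
eef_rot: [[0.617, 0.787, 0.004], [0.787, -0.617, 0.0], [0.003, 0.003, -1.0]]
wrist_force: [0.0, 0.1, -1.6]
opening: 0.0251
grasp_force: 59.1
row steps [(135, 15), (136, 26), (137, 17), (340, -27), (341, -30), (342, -16)]
150 [(289, 24), (290, 17), (340, 23), (341, 21)]
170 [(289, 19), (290, 21), (340, 19), (341, 15)]
190 [(290, 24), (291, 21), (339, 15), (340, 19)]
210 [(291, 28), (292, 23), (339, 17), (340, 18)]
dx -0.005 th 80 [[293.0, 148.0], [289.0, 164.0], [298.0, 363.0]]
dx -0.005 th 90 [[295.0, 148.0], [291.0, 154.0], [297.0, 377.0]]
dx 0 th 80 [[293.0, 137.0], [289.0, 151.0], [298.0, 356.0]]
dx 0 th 90 [[295.0, 138.0], [291.0, 142.0], [297.0, 370.0]]
dx 0.005 th 80 [[293.0, 126.0], [289.0, 138.0], [298.0, 349.0]]
dx 0.005 th 90 [[295.0, 127.0], [291.0, 130.0], [296.0, 362.0]]
rail [257.332 487.63  217.985] F [ 0.063  0.249 -0.241] open 0.02515881541461756 t 35.1833 q7 -1.1278559212909416
(0, 0.27, 0.22) [-1.123  0.039 -0.006] roll 0.4246851291050471
```

```bash
python3 -m creep '[[[0.8,-0.08,0,0,0.07],[0.8,-0.18,0.005,0,0.14],[0.8,-0.3,0.01,0,0.21],[0.8,-0.42,0.015,0,0.28],[0.8,-0.54,0.02,0,0.35],[0.8,-0.66,0.025,0,0.425],[0.8,-0.78,0.03,0,0.425],[0.8,-0.88,0.035,0,0.425],[0.8,-0.95,0.039,0,0.425],[0.8,-1,0.039,0,0.425],[0.8,-1,0.039,0,0.425],[0.8,-1,0.039,0,0.425]]]' && python3 -c "
from h import *
rep((-.0025,.27,.22),(-.0025,.26,.066))"
```

```text
clock: 36.18
position: [0.5219, -0.1075, 0.2165]
eef_rot: [[0.972, 0.235, -0.003], [0.235, -0.972, 0.0], [-0.003, -0.001, -1.0]]
wrist_force: [0.6, -0.1, -0.8]
opening: 0.0253
grasp_force: 59.1
rail [ 27.766 292.737 216.539] F [ 0.566 -0.116 -0.845] open 0.025308910179229392 t 36.1833 q7 -1.3176147619857077
(-0.0025, 0.27, 0.22) [-0.101  0.076 -0.011] roll -0.0014847659139348933
(-0.0025, 0.26, 0.066) [-0.099  0.11   0.502] roll -0.0014847659139348933
```

```bash
python3 -m creep '[[[0.8,-0.05,0.05,0,0],[0.8,-0.1,0.11,0.05,0],[0.8,-0.1,0.11,0.17,0],[0.8,-0.1,0.11,0.29,0],[0.8,-0.1,0.11,0.41,0],[0.8,-0.1,0.11,0.48,0],[0.8,-0.1,0.11,0.502,0],[0.8,-0.1,0.11,0.502,0],[0.8,-0.1,0.11,0.502,0]]]' && python3 -m creep '[[[0.8,0,0.05,0,0],[0.8,0,0.1,0,0],[0.8,0,0.15,0,0],[0.8,0,0.18,0,0],[0.8,0,0.2,0,0],[0.8,0,0.2,0,0]]]' && python3 -c "
from h import *
rep((-.0025,.1,.066),(-.0025,.062,.064))"
```

```text
clock: 36.93
position: [0.5027, -0.1451, 0.0678]
eef_rot: [[0.971, 0.238, 0.0], [0.238, -0.971, 0.001], [0.0, -0.001, -1.0]]
wrist_force: [0.2, 0.0, 0.2]
opening: 0.0249
grasp_force: 59.1
clock: 37.43
position: [0.517, -0.2055, 0.0685]
eef_rot: [[0.972, 0.235, 0.002], [0.235, -0.972, -0.001], [0.002, 0.001, -1.0]]
wrist_force: [0.1, -0.1, -0.8]
opening: 0.0249
grasp_force: 59.1
rail [ -0.281 198.718  68.521] F [ 0.06  -0.072 -0.804] open 0.024871108854342343 t 37.4333 q7 -1.1999844415101166
(-0.0025, 0.1, 0.066) [-0.007  0.329  0.009] roll -0.0010667733673115107
(-0.0025, 0.062, 0.064) [-0.007  0.456  0.016] roll -0.0010667733673115107
```

```bash
python3 -m creep '[[[0.8,-0.007,0.02,0.011,0],[0.8,-0.007,0.08,0.011,0],[0.8,-0.007,0.15,0.011,0],[0.8,-0.007,0.22,0.011,0],[0.8,-0.007,0.29,0.011,0],[0.8,-0.007,0.36,0.013,0],[0.8,-0.007,0.42,0.014,0],[0.8,-0.007,0.452,0.014,0],[0.8,-0.007,0.452,0.014,0],[0.8,-0.007,0.452,0.02,0],[0.8,-0.007,0.452,0.02,0]]]' && python3 -c "
from h import *
rep((-.0025,.062,.062))"
```

```text
clock: 38.35
position: [0.5461, -0.3347, 0.061]
eef_rot: [[0.971, 0.238, -0.001], [0.238, -0.971, 0.002], [-0.0, -0.002, -1.0]]
wrist_force: [-0.1, 3.5, -1.7]
opening: 0.0245
grasp_force: 67.4
rail [-2.607 66.304 60.985] F [-0.052  3.48  -1.669] open 0.024547104937885027 t 38.35 q7 -1.0031045101443037
(-0.0025, 0.062, 0.062) [ 0.     0.014 -0.003] roll 0.0008107542407761533
```

```bash
python3 -m creep '[[[0.8,0,-0.02,0,0],[0.8,0,-0.025,0,0],[0.8,0,-0.025,0,0],[0.2,0,-0.025,0,0],[0.2,0,-0.025,0,0],[0.2,0,-0.025,0,0]]]' && python3 -m creep '[[[0.2,0,0,-0.05,0],[0.2,0,0,-0.15,0],[0.2,0,0,-0.28,0],[0.2,0,0,-0.4,0],[0.2,0,0,-0.53,0],[0.2,0,0,-0.66,0],[0.2,0,0,-0.75,0],[0.2,0,0,-0.75,0]]]'
python3 - <<'E'
from h import *
p=capture('wrist');save('w16',p)
rep()
im=p['image'].astype(int)
# saturation/brightness profile along the rail mid-line (rail x=0 and +-25) at slat top height
for x in(-.03,.03):
    out=[]
    for y in np.arange(0,.2,.004):
        u=proj(p,rail(x,y,.112)).round().astype(int)
        out.append('#' if 0<=u[0]<640 and 0<=u[1]<400 and im[u[1],u[0]].sum()>500 else '.')
    print(x,''.join(out))
q=capture('top')
E
```

```text
clock: 38.85
position: [0.5446, -0.3295, 0.0618]
eef_rot: [[0.972, 0.236, 0.001], [0.236, -0.972, -0.001], [0.0, 0.001, -1.0]]
wrist_force: [0.6, -0.6, 0.9]
opening: 0.0341
grasp_force: 0.0
clock: 39.52
position: [0.547, -0.3305, 0.2941]
eef_rot: [[0.972, 0.236, 0.01], [0.236, -0.972, -0.005], [0.008, 0.008, -1.0]]
wrist_force: [0.5, -0.3, -0.3]
opening: 0.0339
grasp_force: 0.0
rail [ -1.582  70.839 290.61 ] F [ 0.233 -0.606 -0.992] open 0.03430771922600616 t 39.5667 q7 -0.9534281902244545
-0.03 .....#####......#####.............................
0.03 .....#####......#####.............................
```

```bash
sed -i 's/^O=.*;TH/O=np.array([.5607,-.3834]);TH/' h.py
python3 - <<'E'
from h import *
np.set_printoptions(precision=3,suppress=True)
s=sensors.observe();print(inrail(s['position']),togo(s,(.56,.19,.35),13.7))
p=capture('scene')
for uv in((411,240),(443,180)):
    try: print(top(p,atz(p,uv,.12)[:2]))
    except Exception as e: print(e)
E
```

```text
[-0.003  0.056  0.288] (array([ 0.459, -1.67 , -0.21 ]), np.float64(-0.00026086940512470846), np.float64(13.676521753538767))
(array([ 0.548, -0.326]), (72.74238586425781, 17.826927185058594), 13.330876350402832, array([180.436, 201.093]))
(array([ 0.548, -0.326]), (72.74238586425781, 17.826927185058594), 13.330876350402832, array([180.436, 201.093]))
```

```bash
python3 -m creep '[[[-0.4,0.1,-0.1,-0.1,0],[-0.4,0.15,-0.2,-0.21,0],[-0.4,0.2,-0.3,-0.21,0],[-0.4,0.25,-0.4,-0.21,0],[-0.4,0.3,-0.5,-0.21,0],[-0.4,0.34,-0.6,-0.21,0],[-0.4,0.38,-0.7,-0.21,0],[-0.4,0.42,-0.8,-0.21,0],[-0.4,0.46,-0.9,-0.21,0],[-0.4,0.46,-1,-0.21,0],[-0.4,0.46,-1,-0.21,0]]]' >/dev/null && python3 -m creep '[[[-0.4,0,-0.12,0,0],[-0.4,0,-0.24,0,0],[-0.4,0,-0.36,0,0],[-0.4,0,-0.48,0,0],[-0.4,0,-0.6,0,0],[-0.4,0,-0.67,0,0],[-0.4,0,-0.67,0,0],[-0.4,0,-0.67,0,0]]]'
python3 - <<'E'
from h import *
np.set_printoptions(precision=3,suppress=True)
p=capture('wrist');save('w17',p);
for g in((.642,.265),(.444,.362)): slat(p,g)
for r in nets.mark_of(p,'slat1_mid')+nets.mark_of(p,'slat2_mid'): print(round(r['score'],2),np.round(r['position']),atz(p,r['position'],.06)[:2])
s=sensors.observe();print(togo(s,(.642,.265,.165),72.5),s['qpos'])
E
```

```text
clock: 41.25
position: [0.5591, 0.1912, 0.3479]
eef_rot: [[0.971, 0.24, -0.002], [0.24, -0.971, -0.001], [-0.002, 0.0, -1.0]]
wrist_force: [0.1, 0.8, -1.2]
opening: 0.0597
grasp_force: 0.0
slat [0.642 0.265] size [20.5 21.2] ang 73.8 px [277.  91.]
  face normal 253.8 saturation 0.4 0.4 facing 0.05
slat [0.444 0.362] size [21.1 20.1] ang 37.1 px [183. 216.]
  face normal 37.1 saturation 0.46 0.48 facing 0.04
  face normal 307.1 saturation 0.08 0.13 facing 0.22
0.95 [457. 116.] [0.675 0.005]
0.62 [197. 205.] [0.441 0.365]
0.57 [196. 204.] [0.443 0.367]
(array([ 0.325, -0.185,  0.611]), np.float64(-0.6548905521032105), np.float64(13.559850310711072)) [-0.04   0.313 -0.494  1.429  0.148  1.438 -1.868]
```

```bash
python3 -m creep '[[[-0.4,0.08,-0.04,0,-0.07],[-0.4,0.16,-0.09,0,-0.14],[-0.4,0.24,-0.14,0.05,-0.21],[-0.4,0.325,-0.185,0.1,-0.28],[-0.4,0.325,-0.185,0.2,-0.35],[-0.4,0.325,-0.185,0.3,-0.42],[-0.4,0.325,-0.185,0.4,-0.49],[-0.4,0.325,-0.185,0.5,-0.56],[-0.4,0.325,-0.185,0.6,-0.62],[-0.4,0.325,-0.185,0.61,-0.66],[-0.4,0.325,-0.185,0.61,-0.66],[-0.4,0.325,-0.185,0.61,-0.66]]]'
python3 - <<'E'
from h import *
np.set_printoptions(precision=3,suppress=True)
p=capture('wrist');slat(p,(.642,.265));c,_,a,_=top(p,(.642,.265))
s=sensors.observe();print(s['position'],togo(s,(*c,.0235),73))
E
```

```text
clock: 42.4
position: [0.6422, 0.2657, 0.1661]
eef_rot: [[0.295, 0.955, -0.001], [0.955, -0.295, -0.0], [-0.001, -0.001, -1.0]]
wrist_force: [0.6, -0.6, -0.4]
opening: 0.0601
grasp_force: 0.0
slat [0.642 0.266] size [20.4 21. ] ang 72.9 px [318. 209.]
  face normal 72.9 saturation 0.4 0.41 facing 0.06
[0.643 0.266 0.167] (array([-0.003, -0.   ,  0.479]), np.float64(-0.0016634688323860145), np.float64(72.85028780508524))
```

```bash
python3 -m creep '[[[-0.4,-0.003,0,0.1,0],[-0.4,-0.003,0,0.22,0],[-0.4,-0.003,0,0.34,0],[-0.4,-0.003,0,0.44,0],[-0.4,-0.003,0,0.477,0],[-0.4,-0.003,0,0.477,0],[0.8,-0.003,0,0.477,0],[0.8,-0.003,0,0.477,0],[0.8,-0.003,0,0.477,0],[0.8,-0.003,0,0.477,0],[0.8,-0.003,0,0.477,0],[0.8,-0.003,0,0.477,0]]]' && python3 -m creep '[[[0.8,0.01,0,0.01,0],[0.8,0.025,0,0.01,0],[0.8,0.045,0,0.01,0],[0.8,0.07,0,0.01,0],[0.8,0.09,0,0.015,0],[0.8,0.115,0,0.025,0],[0.8,0.137,0,0.033,0],[0.8,0.137,0,0.033,0]]]'
```

```text
clock: 43.45
position: [0.6431, 0.2675, 0.0266]
eef_rot: [[0.291, 0.957, 0.005], [0.957, -0.291, 0.002], [0.003, 0.004, -1.0]]
wrist_force: [0.3, -0.7, 7.7]
opening: 0.0247
grasp_force: 58.8
clock: 44.12
position: [0.656, 0.3081, 0.0175]
eef_rot: [[0.29, 0.957, 0.006], [0.957, -0.29, 0.003], [0.005, 0.005, -1.0]]
wrist_force: [0.7, 0.1, 12.1]
opening: 0.0248
grasp_force: 63.4
```

```bash
python3 -m creep '[[[0.8,0.022,0,0.015,0],[0.8,0.042,0,0.032,0],[0.8,0.06,0,0.052,0],[0.8,0.075,0,0.074,0],[0.8,0.084,0,0.09,0],[0.8,0.09,0,0.106,0],[0.8,0.094,0,0.116,0],[0.8,0.097,0,0.125,0],[0.8,0.098,0,0.133,0],[0.8,0.098,0,0.133,0]]]' && python3 -m creep '[[[0.1,0,0,0,0],[0.1,0,0,0,0],[0.1,0,0,0,0],[0.1,-0.01,0,0,0],[0.1,-0.02,0,0.008,0],[0.1,-0.02,0,0.01,0],[0.8,-0.02,0,0.01,0],[0.8,-0.02,0,0.01,0],[0.8,-0.02,0,0.01,0],[0.8,-0.02,0,0.01,0],[0.8,-0.02,0,0.01,0]]]'
```

```text
clock: 44.95
position: [0.6635, 0.3366, -0.0233]
eef_rot: [[0.29, 0.957, 0.004], [0.957, -0.29, 0.004], [0.005, 0.003, -1.0]]
wrist_force: [1.3, 3.1, 6.4]
opening: 0.0247
grasp_force: 64.3
clock: 45.87
position: [0.6603, 0.328, -0.0291]
eef_rot: [[0.291, 0.957, 0.001], [0.957, -0.291, -0.0], [-0.0, 0.001, -1.0]]
wrist_force: [0.3, -2.5, 5.7]
opening: 0.0253
grasp_force: 60.1
```

```bash
python3 -m creep '[[[0.8,0,0,-0.12,0],[0.8,0,0,-0.24,0],[0.8,0,0,-0.36,0],[0.8,0,0,-0.48,0],[0.8,0,0,-0.6,0],[0.8,0,0,-0.72,0],[0.8,0,0,-0.83,0],[0.8,0,0,-0.83,0],[0.8,0,0,-0.83,0]]]' && python3 -c "
from h import *
held();rep((0,.25,.22))"
```

```text
clock: 46.62
position: [0.6605, 0.3293, 0.2218]
eef_rot: [[0.29, 0.957, 0.003], [0.957, -0.29, 0.002], [0.003, 0.002, -1.0]]
wrist_force: [-0.2, -0.4, -1.0]
opening: 0.025
grasp_force: 59.2
row steps [(138, 26), (139, 19), (315, -15), (340, -27), (341, -30), (342, -16)]
150 [(289, 22), (290, 20), (340, 25), (341, 33)]
170 [(290, 21), (291, 16), (340, 20), (341, 19)]
190 [(290, 18), (291, 20), (340, 21), (341, 19)]
210 [(291, 21), (292, 23), (339, 16), (340, 18)]
dx -0.005 th 80 [[294.0, 149.0], [290.0, 164.0], [299.0, 363.0]]
dx -0.005 th 90 [[296.0, 148.0], [292.0, 154.0], [297.0, 377.0]]
dx 0 th 80 [[294.0, 138.0], [290.0, 152.0], [298.0, 356.0]]
dx 0 th 90 [[295.0, 138.0], [292.0, 142.0], [297.0, 370.0]]
dx 0.005 th 80 [[294.0, 127.0], [290.0, 139.0], [298.0, 349.0]]
dx 0.005 th 90 [[295.0, 128.0], [292.0, 130.0], [297.0, 362.0]]
rail [264.795 668.071 219.401] F [ 0.223 -0.238 -1.322] open 0.024921690989868392 t 46.6667 q7 -1.0825724846979952
(0, 0.25, 0.22) [-1.649 -0.051 -0.002] roll 0.6602151706336492
```

```bash
python3 -m creep '[[[0.8,-0.08,0,0,0.07],[0.8,-0.18,0,0,0.14],[0.8,-0.3,0,0,0.21],[0.8,-0.42,0,0,0.28],[0.8,-0.54,0,0,0.35],[0.8,-0.66,0,0,0.42],[0.8,-0.78,0,0,0.49],[0.8,-0.88,0,0,0.56],[0.8,-0.95,0,0,0.63],[0.8,-1,0,0,0.66],[0.8,-1,0,0,0.66]]]' && python3 -c "
from h import *
rep((-.0015,.25,.22))"
```

```text
clock: 47.58
position: [0.5714, 0.0369, 0.218]
eef_rot: [[0.973, 0.231, -0.003], [0.231, -0.973, -0.002], [-0.004, 0.001, -1.0]]
wrist_force: [0.6, -0.0, -0.8]
opening: 0.0248
grasp_force: 59.2
rail [109.926 405.828 217.958] F [ 0.585 -0.044 -0.821] open 0.024803156151748332 t 47.5833 q7 -1.6357323827571104
(-0.0015, 0.25, 0.22) [-0.368  0.522 -0.005] roll -0.0037841851868926648
```

```bash
python3 -m creep '[[[0.8,-0.08,0.08,0,0],[0.8,-0.16,0.17,0,0],[0.8,-0.24,0.27,0,0],[0.8,-0.32,0.37,0,0],[0.8,-0.368,0.47,0,0],[0.8,-0.368,0.522,0,0],[0.8,-0.368,0.522,0,0],[0.8,-0.368,0.522,0,0]]]' && python3 -c "
from h import *
rep((-.0015,.25,.063),(-.0015,.102,.062))"
```

```text
clock: 48.25
position: [0.5027, -0.1366, 0.2186]
eef_rot: [[0.971, 0.238, -0.001], [0.238, -0.971, 0.001], [-0.001, -0.001, -1.0]]
wrist_force: [0.5, 1.1, -0.4]
opening: 0.0249
grasp_force: 59.2
rail [  2.077 253.538 218.616] F [ 0.475  1.128 -0.38 ] open 0.024947476345303306 t 48.25 q7 -1.2546700336164376
(-0.0015, 0.25, 0.063) [-0.011  0.013  0.519] roll 0.0009510739653614388
(-0.0015, 0.102, 0.062) [-0.012  0.506  0.521] roll 0.0009510739653614388
```

```bash
python3 -m creep '[[[0.8,-0.008,0,0.1,0],[0.8,-0.008,0,0.22,0],[0.8,-0.008,0,0.34,0],[0.8,-0.008,0,0.44,0],[0.8,-0.008,0,0.5,0],[0.8,-0.008,0,0.515,0],[0.8,-0.008,0,0.515,0],[0.8,-0.008,0,0.515,0],[0.8,-0.008,0.05,0.515,0],[0.8,-0.008,0.11,0.515,0],[0.8,-0.008,0.17,0.515,0],[0.8,-0.008,0.17,0.515,0]]]' && python3 -c "
from h import *
rep((-.0015,.15,.064),(-.0015,.102,.062))"
```

```text
clock: 49.25
position: [0.5143, -0.1913, 0.0672]
eef_rot: [[0.972, 0.234, 0.004], [0.234, -0.972, -0.003], [0.003, 0.004, -1.0]]
wrist_force: [0.1, -0.6, -0.6]
opening: 0.0247
grasp_force: 59.2
rail [  0.398 197.671  67.153] F [ 0.078 -0.623 -0.618] open 0.024691198000572293 t 49.25 q7 -1.2526985066032792
(-0.0015, 0.15, 0.064) [-0.006  0.159  0.011] roll -0.0020314095145765676
(-0.0015, 0.102, 0.062) [-0.005  0.319  0.018] roll -0.0020314095145765676
```

```bash
python3 -m creep '[[[0.8,-0.005,0.03,0.01,0],[0.8,-0.005,0.08,0.01,0],[0.8,-0.005,0.14,0.01,0],[0.8,-0.005,0.2,0.01,0],[0.8,-0.005,0.26,0.01,0],[0.8,-0.005,0.305,0.012,0],[0.8,-0.005,0.305,0.012,0],[0.8,-0.005,0.305,0.02,0],[0.8,-0.005,0.305,0.02,0]]]' && python3 -c "
from h import *
rep((-.0015,.102,.061))"
```

```text
clock: 50.0
position: [0.5329, -0.2783, 0.0608]
eef_rot: [[0.972, 0.236, 0.002], [0.236, -0.972, -0.003], [0.001, 0.003, -1.0]]
wrist_force: [-2.9, -4.6, 8.7]
opening: 0.0251
grasp_force: 60.2
rail [ -2.098 108.662  60.769] F [-2.936 -4.569  8.666] open 0.025122846741458357 t 50.0 q7 -1.1143318744512625
(-0.0015, 0.102, 0.061) [ 0.002  0.022 -0.001] roll -0.0006479492101716586
```

```bash
python3 -m creep '[[[0.2,0,0,0,0],[0.2,0,0,0,0],[0.2,0,0,0,0],[0.2,0,0,-0.05,0],[0.2,0,0,-0.15,0],[0.2,0,0,-0.28,0],[0.2,0,0,-0.4,0],[0.2,0,0,-0.53,0],[0.2,0,0,-0.66,0],[0.2,0,0,-0.75,0],[0.2,0,0,-0.75,0]]]'
python3 - <<'E'
from h import *
np.set_printoptions(precision=3,suppress=True)
p=capture('wrist');save('w18',p)
rep()
im=p['image'].astype(int)
for x in(-.03,.03):
    out=[]
    for y in np.arange(-.02,.2,.004):
        u=proj(p,rail(x,y,.112)).round().astype(int)
        out.append('#' if 0<=u[0]<640 and 0<=u[1]<400 and im[u[1],u[0]].sum()>500 else '.')
    print(x,''.join(out))
s=sensors.observe();print(togo(s,(.42,.28,.34),37.3))
E
```

```text
clock: 50.92
position: [0.5352, -0.2765, 0.2908]
eef_rot: [[0.971, 0.238, 0.009], [0.238, -0.971, -0.004], [0.008, 0.006, -1.0]]
wrist_force: [0.6, 0.5, 0.4]
opening: 0.0341
grasp_force: 0.0
rail [ -0.379 110.449 287.48 ] F [ 0.043  0.25  -0.893] open 0.03408247271281687 t 50.9667 q7 -1.0340910774909229
-0.03 ......#####......#####........#####....................
0.03 ......#####......######.......######...................
(array([ 0.072, -1.891, -0.182]), np.float64(-0.2615917790324949), np.float64(13.756739887075456))
```

```bash
python3 -m creep '[[[-0.4,0,-0.1,-0.1,0],[-0.4,0,-0.2,-0.18,0],[-0.4,0,-0.3,-0.18,0],[-0.4,0,-0.4,-0.18,0],[-0.4,0,-0.5,-0.18,0],[-0.4,0.02,-0.6,-0.18,0],[-0.4,0.04,-0.7,-0.18,0],[-0.4,0.06,-0.8,-0.18,0],[-0.4,0.07,-0.9,-0.18,0],[-0.4,0.07,-1,-0.18,0],[-0.4,0.07,-1,-0.18,0]]]' >/dev/null && python3 -m creep '[[[-0.4,0,-0.12,0,-0.07],[-0.4,0,-0.24,0,-0.14],[-0.4,0,-0.36,0,-0.21],[-0.4,0,-0.48,0,-0.26],[-0.4,0,-0.6,0,-0.26],[-0.4,0,-0.72,0,-0.26],[-0.4,0,-0.84,0,-0.26],[-0.4,0,-0.88,0,-0.26],[-0.4,0,-0.88,0,-0.26],[-0.4,0,-0.88,0,-0.26]]]'
python3 - <<'E'
from h import *
np.set_printoptions(precision=3,suppress=True)
p=capture('wrist');save('w19',p);slat(p,(.444,.362))
im=p['image'].astype(int);m=((im[:,:,0]>120)&(im[:,:,1]<50)&(im[:,:,2]<50)).astype(np.uint8)
n,l,st,ce=cv2.connectedComponentsWithStats(m)
for i in range(1,n):
    if st[i,4]>50: print('red',st[i],ce[i],atz(p,ce[i],.12)[:2],atz(p,ce[i],.06)[:2])
q=capture('top');im=q['image'].astype(int);m=((im[:,:,0]>120)&(im[:,:,1]<60)&(im[:,:,2]<60)).astype(np.uint8)
n,l,st,ce=cv2.connectedComponentsWithStats(m)
for i in range(1,n):
    if st[i,4]>15: print('redtop',st[i],ce[i],atz(q,ce[i],.06)[:2])
s=sensors.observe();print(togo(s,(.444,.362,.165),37.3),s['qpos'])
E
```

```text
clock: 52.72
position: [0.4186, 0.2766, 0.3368]
eef_rot: [[0.796, 0.605, -0.002], [0.605, -0.796, -0.001], [-0.002, -0.0, -1.0]]
wrist_force: [1.3, -0.6, -0.5]
opening: 0.0599
grasp_force: 0.0
slat [0.444 0.362] size [20.9 20.4] ang 38.3 px [276. 113.]
  face normal 308.3 saturation 0.02 0.08 facing 0.04
(array([ 0.24 , -0.183,  0.574]), np.float64(-0.0030256257781941386), np.float64(37.027693679962525)) [ 0.002  0.185 -0.785  1.639  0.133  1.374 -1.725]
```

Run:
```python
from h import *
np.set_printoptions(precision=3,suppress=True)
for n,z in(('wrist',.12),('top',.06),('scene',.06)):
    p=capture(n);hsv=cv2.cvtColor(p['image'],cv2.COLOR_RGB2HSV)
    m=(((hsv[:,:,0]<6)|(hsv[:,:,0]>174))&(hsv[:,:,1]>170)&(hsv[:,:,2]>70)).astype(np.uint8)
    k,l,st,ce=cv2.connectedComponentsWithStats(m)
    for i in range(1,k):
        if st[i,4]>20: print(n,st[i],ce[i],atz(p,ce[i],.06)[:2],atz(p,ce[i],.12)[:2],hsv[int(ce[i][1]),int(ce[i][0])])
```

```text
wrist [198 118  39  24 394] [213.454 128.112] [0.367 0.428] [0.381 0.414] [  1 191 200]
scene [457 160   7   6  38] [459.921 162.632] [0.323 0.438] [0.379 0.415] [  3 199 173]
```

```bash
python3 -m creep '[[[-0.4,0.08,-0.06,0,0],[-0.4,0.16,-0.12,0.05,0],[-0.4,0.24,-0.183,0.1,-0.005],[-0.4,0.24,-0.183,0.2,-0.005],[-0.4,0.24,-0.183,0.3,-0.005],[-0.4,0.24,-0.183,0.4,-0.005],[-0.4,0.24,-0.183,0.5,-0.005],[-0.4,0.24,-0.183,0.565,-0.005],[-0.4,0.24,-0.183,0.57,-0.005],[-0.4,0.24,-0.183,0.57,-0.005]]]'
python3 - <<'E'
from h import *
np.set_printoptions(precision=3,suppress=True)
p=capture('wrist');slat(p,(.444,.362));c,_,a,_=top(p,(.444,.362))
s=sensors.observe();print(s['position'],togo(s,(*c,.0235),37.5))
E
```

```text
clock: 53.8
position: [0.4438, 0.3625, 0.1664]
eef_rot: [[0.794, 0.609, -0.002], [0.609, -0.794, -0.001], [-0.002, 0.0, -1.0]]
wrist_force: [0.5, 0.4, 0.5]
opening: 0.06
grasp_force: 0.0
slat [0.444 0.363] size [19.6 20.4] ang 37.5 px [317. 208.]
  face normal 37.5 saturation 0.4 0.41 facing 0.06
[0.444 0.363 0.168] (array([-0.003,  0.   ,  0.481]), np.float64(-7.367227075576466e-05), np.float64(37.493369495631974))
```

```bash
python3 -m creep '[[[-0.4,-0.003,0,0.1,0],[-0.4,-0.003,0,0.22,0],[-0.4,-0.003,0,0.34,0],[-0.4,-0.003,0,0.44,0],[-0.4,-0.003,0,0.479,0],[-0.4,-0.003,0,0.479,0],[0.8,-0.003,0,0.479,0],[0.8,-0.003,0,0.479,0],[0.8,-0.003,0,0.479,0],[0.8,-0.003,0,0.479,0],[0.8,-0.003,0,0.479,0],[0.8,-0.003,0,0.479,0]]]' && python3 -m creep '[[[0.8,-0.01,0,0.01,0],[0.8,-0.025,0,0.01,0],[0.8,-0.045,0,0.01,0],[0.8,-0.07,0,0.01,0],[0.8,-0.09,0,0.015,0],[0.8,-0.115,0,0.025,0],[0.8,-0.137,0,0.033,0],[0.8,-0.137,0,0.033,0]]]'
```

```text
clock: 54.85
position: [0.4447, 0.3643, 0.0261]
eef_rot: [[0.793, 0.609, 0.004], [0.609, -0.793, 0.002], [0.005, 0.0, -1.0]]
wrist_force: [0.7, -0.9, 5.9]
opening: 0.0246
grasp_force: 57.9
clock: 55.52
position: [0.4125, 0.34, 0.0172]
eef_rot: [[0.793, 0.609, 0.006], [0.609, -0.793, 0.004], [0.008, 0.001, -1.0]]
wrist_force: [-1.4, -1.2, 16.2]
opening: 0.0249
grasp_force: 65.5
```

```bash
python3 -m creep '[[[0.8,-0.022,0,0.015,0],[0.8,-0.042,0,0.032,0],[0.8,-0.06,0,0.052,0],[0.8,-0.075,0,0.074,0],[0.8,-0.084,0,0.09,0],[0.8,-0.09,0,0.106,0],[0.8,-0.094,0,0.116,0],[0.8,-0.097,0,0.125,0],[0.8,-0.098,0,0.133,0],[0.8,-0.098,0,0.133,0]]]' && python3 -m creep '[[[0.1,0,0,0,0],[0.1,0,0,0,0],[0.1,0,0,0,0],[0.1,0.01,0,0,0],[0.1,0.02,0,0.008,0],[0.1,0.02,0,0.01,0],[0.8,0.02,0,0.01,0],[0.8,0.02,0,0.01,0],[0.8,0.02,0,0.01,0],[0.8,0.02,0,0.01,0],[0.8,0.02,0,0.01,0]]]'
```

```text
clock: 56.35
position: [0.3875, 0.3204, -0.0248]
eef_rot: [[0.793, 0.609, 0.002], [0.609, -0.793, 0.0], [0.002, 0.001, -1.0]]
wrist_force: [-3.4, -4.0, 8.4]
opening: 0.0245
grasp_force: 75.8
clock: 57.27
position: [0.3921, 0.3241, -0.0292]
eef_rot: [[0.793, 0.609, 0.0], [0.609, -0.793, 0.001], [0.001, -0.0, -1.0]]
wrist_force: [1.1, 1.6, 4.5]
opening: 0.0246
grasp_force: 61.0
```

```bash
python3 -m creep '[[[0.8,0,0,-0.12,0],[0.8,0,0,-0.24,0],[0.8,0,0,-0.36,0],[0.8,0,0,-0.48,0],[0.8,0,0,-0.6,0],[0.8,0,0,-0.72,0],[0.8,0,0,-0.83,0],[0.8,0,0,-0.83,0],[0.8,0,0,-0.83,0]]]' && python3 -c "
from h import *
held();rep((0,.25,.22))"
```

```text
clock: 58.02
position: [0.3925, 0.324, 0.2208]
eef_rot: [[0.793, 0.609, 0.003], [0.609, -0.793, 0.001], [0.003, 0.001, -1.0]]
wrist_force: [-0.8, -0.4, -2.0]
opening: 0.0252
grasp_force: 59.3
row steps [(150, 18), (151, 28), (152, 18), (340, -30), (341, -34), (342, -19)]
150 [(272, 7), (273, 9), (274, 9), (343, 5)]
170 [(292, 22), (293, 24), (343, 22), (344, 17)]
190 [(293, 26), (294, 21), (342, 28), (343, 30)]
210 [(293, 29), (294, 23), (341, 23), (342, 27)]
dx -0.005 th 80 [[294.0, 149.0], [290.0, 164.0], [299.0, 364.0]]
dx -0.005 th 90 [[296.0, 148.0], [292.0, 154.0], [297.0, 378.0]]
dx 0 th 80 [[294.0, 137.0], [290.0, 152.0], [299.0, 357.0]]
dx 0 th 90 [[296.0, 138.0], [292.0, 142.0], [297.0, 371.0]]
dx 0.005 th 80 [[294.0, 126.0], [290.0, 138.0], [298.0, 350.0]]
dx 0.005 th 90 [[295.0, 128.0], [292.0, 130.0], [297.0, 363.0]]
rail [  3.254 726.472 219.197] F [ 0.108 -0.259 -1.364] open 0.02532051608452626 t 58.0667 q7 -1.928677560807647
(0, 0.25, 0.22) [-0.651  1.449 -0.001] roll 0.2646088490655744
```

```bash
python3 -m creep '[[[0.8,-0.04,0.09,0,0.07],[0.8,-0.09,0.2,0,0.14],[0.8,-0.14,0.31,0,0.21],[0.8,-0.19,0.42,0,0.265],[0.8,-0.24,0.53,0,0.265],[0.8,-0.29,0.64,0,0.265],[0.8,-0.34,0.75,0,0.265],[0.8,-0.39,0.86,0,0.265],[0.8,-0.43,0.95,0,0.265],[0.8,-0.45,1,0,0.265],[0.8,-0.45,1,0,0.265]]]' && python3 -c "
from h import *
rep((.004,.25,.22))"
```

```text
clock: 58.98
position: [0.4669, -0.0011, 0.2172]
eef_rot: [[0.973, 0.231, -0.004], [0.231, -0.973, -0.001], [-0.004, 0.0, -1.0]]
wrist_force: [0.7, 0.1, -1.3]
opening: 0.025
grasp_force: 59.3
rail [ -0.607 393.617 217.159] F [ 0.734  0.079 -1.273] open 0.02501157159444517 t 58.9833 q7 -1.5429923710000255
(0.004, 0.25, 0.22) [ 0.018  0.479 -0.01 ] roll -0.0040799114186455656
```

```bash
python3 -m creep '[[[0.8,0.01,0.08,0,0],[0.8,0.015,0.18,0,0],[0.8,0.018,0.28,0,0],[0.8,0.018,0.38,0,0],[0.8,0.018,0.45,0,0],[0.8,0.018,0.475,0,0],[0.8,0.018,0.475,0,0],[0.8,0.018,0.475,0,0]]]' && python3 -c "
from h import *
rep((.004,.25,.063),(.004,.158,.062))"
```

```text
clock: 59.65
position: [0.5059, -0.132, 0.2184]
eef_rot: [[0.971, 0.238, -0.002], [0.238, -0.971, 0.002], [-0.002, -0.002, -1.0]]
wrist_force: [-0.1, 0.2, -0.9]
opening: 0.0251
grasp_force: 59.3
rail [  6.33  257.265 218.364] F [-0.082  0.157 -0.943] open 0.02513821939342096 t 59.65 q7 -1.2929362582830624
(0.004, 0.25, 0.063) [-0.007  0.025  0.518] roll 0.00045857774595927167
(0.004, 0.158, 0.062) [-0.007  0.332  0.521] roll 0.00045857774595927167
```

```bash
python3 -m creep '[[[0.8,-0.006,0,0.1,0],[0.8,-0.006,0,0.22,0],[0.8,-0.006,0,0.34,0],[0.8,-0.006,0,0.44,0],[0.8,-0.006,0,0.505,0],[0.8,-0.006,0,0.518,0],[0.8,-0.006,0,0.52,0],[0.8,-0.006,0,0.52,0],[0.8,-0.006,0.05,0.52,0],[0.8,-0.006,0.11,0.52,0],[0.8,-0.006,0.17,0.52,0],[0.8,-0.006,0.17,0.52,0]]]' && python3 -c "
from h import *
rep((.004,.158,.064),(.004,.158,.061))"
```

```text
clock: 60.65
position: [0.5187, -0.1876, 0.0658]
eef_rot: [[0.972, 0.233, 0.004], [0.233, -0.972, -0.003], [0.003, 0.004, -1.0]]
wrist_force: [0.5, -1.0, -0.9]
opening: 0.0251
grasp_force: 59.3
rail [  5.599 200.168  65.768] F [ 0.535 -0.968 -0.889] open 0.025085209105737676 t 60.65 q7 -1.3087040093517295
(0.004, 0.158, 0.064) [-0.005  0.141  0.006] roll -0.002399955129914133
(0.004, 0.158, 0.061) [-0.005  0.141  0.016] roll -0.002399955129914133
```

```bash
python3 -m creep '[[[0.8,-0.004,0.03,0.005,0],[0.8,-0.004,0.07,0.005,0],[0.8,-0.004,0.11,0.005,0],[0.8,-0.004,0.13,0.005,0],[0.8,-0.004,0.13,0.01,0],[0.8,-0.004,0.13,0.016,0],[0.8,-0.004,0.13,0.016,0]]]' && python3 -c "
from h import *
rep((.004,.158,.061))"
```

```text
clock: 61.23
position: [0.5255, -0.2238, 0.0607]
eef_rot: [[0.972, 0.235, 0.001], [0.235, -0.972, -0.003], [0.001, 0.003, -1.0]]
wrist_force: [-4.6, -4.5, 14.7]
opening: 0.025
grasp_force: 60.8
rail [  3.573 163.395  60.671] F [-4.6   -4.493 14.698] open 0.024999923556758077 t 61.2333 q7 -1.2497430588998397
(0.004, 0.158, 0.061) [ 0.001  0.018 -0.001] roll -0.0009323417593754534
```

```bash
python3 -m creep '[[[0.2,0,0,0,0],[0.2,0,0,0,0],[0.2,0,0,0,0],[0.2,0,0,-0.05,0],[0.2,0,0,-0.15,0],[0.2,0,0,-0.28,0],[0.2,0,0,-0.4,0],[0.2,0,0,-0.53,0],[0.2,0,0,-0.66,0],[0.2,0,0,-0.75,0],[0.2,0,0,-0.75,0]]]'
python3 - <<'E'
from h import *
np.set_printoptions(precision=3,suppress=True)
p=capture('wrist');save('w20',p)
rep()
im=p['image'].astype(int)
for x in(-.03,0,.03):
    out=[]
    for y in np.arange(-.02,.23,.004):
        u=proj(p,rail(x,y,.112)).round().astype(int)
        out.append('#' if 0<=u[0]<640 and 0<=u[1]<400 and im[u[1],u[0]].sum()>500 else '.')
    print(x,''.join(out))
for r in nets.mark_of(p,'latch_grip')[:1]: print(r['position'],atz(p,r['position'],.152))
s=sensors.observe();print(togo(s,(.605,-.142,.2),101.8),s['qpos'])
E
```

```text
clock: 62.15
position: [0.5277, -0.2217, 0.2901]
eef_rot: [[0.971, 0.237, 0.009], [0.237, -0.971, -0.003], [0.008, 0.005, -1.0]]
wrist_force: [1.4, 0.0, -0.7]
opening: 0.0341
grasp_force: 0.0
rail [  5.235 165.378 286.834] F [ 0.469 -0.55  -2.099] open 0.03409520111131736 t 62.2 q7 -1.1373457956333353
-0.03 ......#####......#####........#####.........#####..............
0 ......######.....#####........######........######.............
0.03 ......#####......######.......#####.........#####..............
[260.5, 90.2] [ 0.606 -0.145  0.152]
(array([ 0.32 , -0.194,  0.282]), np.float64(-0.9786479906226848), np.float64(13.72168084395838)) [ 0.67   0.294 -0.455  1.594  0.134  1.282 -1.138]
```

```bash
python3 -m creep '[[[-0.4,0.08,-0.05,0,-0.08],[-0.4,0.16,-0.1,0,-0.16],[-0.4,0.24,-0.15,0,-0.24],[-0.4,0.32,-0.194,0,-0.32],[-0.4,0.32,-0.194,0.05,-0.4],[-0.4,0.32,-0.194,0.1,-0.48],[-0.4,0.32,-0.194,0.15,-0.56],[-0.4,0.32,-0.194,0.2,-0.64],[-0.4,0.32,-0.194,0.25,-0.72],[-0.4,0.32,-0.194,0.28,-0.8],[-0.4,0.32,-0.194,0.28,-0.88],[-0.4,0.32,-0.194,0.28,-0.95]]]' && python3 -m creep '[[[-0.4,0,0,0,-0.028],[-0.4,0,0,0,-0.028],[-0.4,0,0,0,-0.028]]]' && python3 -c "
from h import *
np.set_printoptions(precision=3,suppress=True)
s=sensors.observe();print(togo(s,(.605,-.142,.12),101.8),s['position'])
p=capture('wrist')
for r in nets.mark_of(p,'latch_grip')[:1]: print(r['position'],atz(p,r['position'],.152))"
```

```text
clock: 63.25
position: [0.6028, -0.1418, 0.1965]
eef_rot: [[-0.167, 0.986, -0.005], [0.986, 0.167, 0.002], [0.003, -0.004, -1.0]]
wrist_force: [0.1, 0.6, 0.2]
opening: 0.0596
grasp_force: 0.0
clock: 63.5
position: [0.6036, -0.1421, 0.198]
eef_rot: [[-0.202, 0.979, -0.003], [0.979, 0.202, 0.001], [0.002, -0.002, -1.0]]
wrist_force: [0.2, -0.4, -0.3]
opening: 0.0595
grasp_force: 0.0
(array([-0.001,  0.005,  0.26 ]), np.float64(-0.0018660247555310938), np.float64(101.63205777200218)) [ 0.604 -0.142  0.198]
[321.2, 212.4] [ 0.606 -0.144  0.152]
```

Down, grip, and turn the latch anticlockwise to its stop.

```bash
python3 -m creep '[[[-0.4,0,0.005,0.1,0],[-0.4,0,0.005,0.18,0],[-0.4,0,0.005,0.24,0],[-0.4,0,0.005,0.255,0],[-0.4,0,0.005,0.255,0],[0.9,0,0.005,0.255,0],[0.9,0,0.005,0.255,0],[0.9,0,0.005,0.255,0],[0.9,0,0.005,0.255,0],[0.9,0,0.005,0.255,0],[0.9,0,0.005,0.255,0],[0.9,0,0.005,0.255,0]]]' && python3 -m creep '[[[0.9,0,0,0,-0.07],[0.9,0,0,0,-0.14],[0.9,0,0,0,-0.21],[0.9,0,0,0,-0.28],[0.9,0,0,0,-0.35],[0.9,0,0,0,-0.42],[0.9,0,0,0,-0.49],[0.9,0,0,0,-0.56],[0.9,0,0,0,-0.63],[0.9,0,0,0,-0.7],[0.9,0,0,0,-0.77],[0.9,0,0,0,-0.84]]]' && python3 -m creep '[[[0.9,0,0,0,-0.05],[0.9,0,0,0,-0.1],[0.9,0,0,0,-0.13],[0.9,0,0,0,-0.13]]]'; python3 -c "
from h import *
s=sensors.observe();print(s['moment'],s['position'],togo(s,(.6,-.14,.12),187))"
```

```text
clock: 64.6
position: [0.6061, -0.1423, 0.1248]
eef_rot: [[-0.203, 0.979, 0.001], [0.979, 0.203, -0.001], [-0.001, 0.001, -1.0]]
wrist_force: [-2.9, 0.3, 5.4]
opening: 0.0126
grasp_force: 58.5
clock: 65.6
position: [0.6052, -0.1434, 0.1248]
eef_rot: [[-0.999, 0.043, -0.001], [0.043, 0.999, -0.003], [0.001, -0.003, -1.0]]
wrist_force: [-7.0, -2.4, 9.2]
opening: 0.0125
grasp_force: 59.2
clock: 65.93
position: [0.6052, -0.1436, 0.1248]
eef_rot: [[-0.987, -0.158, -0.001], [-0.158, 0.987, -0.003], [0.002, -0.002, -1.0]]
wrist_force: [-7.4, -3.1, 11.3]
opening: 0.0128
grasp_force: 59.3
[-0.61552897  1.61643098 -0.12597611] [ 0.60520899 -0.14364031  0.12476008] (array([0.01520559, 0.0147592 , 0.01585695]), np.float64(0.023119833768957203), np.float64(-170.91921496079385))
```

```bash
python3 -m creep '[[[0.9,0,0,0,-0.03],[0.9,0,0,0,-0.06],[0.9,0,0,0,-0.06]]]'; python3 -c "
from h import *
s=sensors.observe();print(s['moment'])"; python3 -m creep '[[[0.9,0,0,0,0],[0.4,0,0,0,0],[-0.2,0,0,0,0],[-0.2,0,0,0,0],[-0.2,0,0,0,0],[-0.2,0,0,-0.1,0],[-0.2,0,0,-0.22,0],[-0.2,0,0,-0.35,0],[-0.2,0,0,-0.48,0],[-0.2,0,0,-0.6,0],[-0.2,0,0,-0.6,0]]]'
python3 - <<'E'
from h import *
np.set_printoptions(precision=3,suppress=True)
p=capture('wrist');save('w21',p)
# find steel arm: grey pixels around the axis at arm height
im=p['image'].astype(int);s=sensors.observe()
ax=rail(.1,.232,.111);ax[:2]=(.605,-.143)
for a in range(80,215,5):
    t=np.radians(a);v=[]
    for r in(.035,.045,.055,.062):
        u=proj(p,ax+r*np.array([np.cos(t),np.sin(t),0])).round().astype(int)
        if 0<=u[0]<640 and 0<=u[1]<400: q=im[u[1],u[0]];v.append(round(float((q.max()-q.min())/max(q.max(),1)),2))
    print(a,v)
E
```

```text
clock: 66.18
position: [0.6057, -0.1436, 0.1248]
eef_rot: [[-0.968, -0.25, -0.0], [-0.25, 0.968, -0.002], [0.001, -0.002, -1.0]]
wrist_force: [-4.8, -2.6, 9.2]
opening: 0.0129
grasp_force: 59.1
[-0.62306913  1.1210884  -0.29153065]
clock: 67.1
position: [0.6086, -0.1406, 0.3109]
eef_rot: [[-0.968, -0.249, 0.01], [-0.249, 0.968, -0.001], [-0.009, -0.003, -1.0]]
wrist_force: [-0.0, 0.1, 0.7]
opening: 0.0511
grasp_force: 0.0
80 [0.47, 0.48, 0.5, 0.49]
85 [0.48, 0.5, 0.49, 0.47]
90 [0.47, 0.49, 0.49, 0.48]
95 [0.48, 0.48, 0.48, 0.47]
100 [0.5, 0.5, 0.47, 0.47]
105 [0.48, 0.49, 0.48, 0.48]
110 [0.47, 0.49, 0.5, 0.49]
115 [0.48, 0.48, 0.49, 0.49]
120 [0.49, 0.47, 0.48, 0.49]
125 [0.48, 0.49, 0.46, 0.5]
130 [0.48, 0.48, 0.47, 0.49]
135 [0.47, 0.5, 0.47, 0.48]
140 [0.48, 0.51, 0.49, 0.49]
145 [0.49, 0.49, 0.49, 0.48]
150 [0.48, 0.48, 0.47, 0.48]
155 [0.47, 0.48, 0.49, 0.48]
160 [0.49, 0.49, 0.48, 0.48]
165 [0.47, 0.49, 0.48, 0.49]
170 [0.49, 0.49, 0.49, 0.49]
175 [0.47, 0.48, 0.49, 0.49]
180 [0.48, 0.49, 0.48, 0.49]
185 [0.04, 0.03, 0.03, 0.01]
190 [0.04, 0.03, 0.04, 0.02]
195 [0.03, 0.03, 0.03, 0.15]
200 [0.17, 0.47, 0.48, 0.49]
205 [0.49, 0.48, 0.48, 0.49]
210 [0.48, 0.48, 0.48, 0.46]
```

Run:
```python
from h import *
p=capture('scene');im=p['image'].astype(int)
for x in(-.02,.0,.02):
    print(x,''.join('#' if im[tuple(proj(p,rail(x,y,.112)).round().astype(int)[::-1])].sum()>480 else '.' for y in np.arange(-.02,.23,.004)))
for l in('bottle','can','opener'): print(l,[atz(p,r['position'],0)[:2].round(3) for r in nets.mark_of(p,l)[:1]])
print(ticket.sign_off())
```

```text
-0.02 ...............................##...........####...............
0.0 ............................................####...............
0.02 ............................................####...............
bottle [array([ 0.318, -0.311])]
can [array([ 0.78, -0.09])]
opener [array([0.578, 0.464])]
the job is handed in; nothing more can be done
None
```

I handed the job in: all four beech slats lie in the rails, the first at the stops and the others behind it at about 57, 110 and 163 mm. The latch is turned across the mouth to its stop (about 1.5 rad), and the bottle, can and opener still measure where they started; I do not have the judge's result.

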